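# Rock the setting block into its sprung nest

## Task

Put the setting block away in the pocket of its wooden nest: tuck the plain end in first, low against the sprung steel plate, push the plate back gently, only as far as needed, and rock the knob end down past the fixed end of the pocket until the block lies fully home and flat. Never force the block or drive the plate hard against the end of its travel, let go of the block at the end, and leave the other things on the table where they are.

Things in the scene. Friction and masses are not known exactly. Their poses are not given: they have to be found in the camera images.
- block_centre (a point): Centre of the setting block: pale metal, 40 x 60 mm, 30 mm high, 0.13 to 0.22 kg, standing loose on the table (centre 15 mm above its underside). Local x runs across the 40 mm width, y along the 60 mm length, z up. A black upright knob, 16 mm wide and 16 mm high, stands on top 15 mm from the centre towards the -y end (knob end); +y is the plain end. Grip it across the 40 mm width.
- block_plain_end (a point): Middle of the lower edge of the block's plain end: 30 mm from the block's centre along its local +y, 15 mm below the centre. The sprung plate meets the end face above it, 14 mm up.
- block_knob_end (a point): Middle of the lower edge of the block's knob end: 30 mm from the centre along local -y, 15 mm below the centre. Keep this end raised by 24 degrees or more until the plain end is against the plate, so that the underside clears the end wall. The springs' friction can hold the last mm up: a light press down (10 to 15 N) seats it.
- block: The setting block itself; origin at the centre of its underside, axes as for block_centre.
- cradle: Fixed plywood board on the table, 150 (x) x 84 (y) x 6 mm; origin at the centre of its underside, x along its length, pointing roughly away from the robot. A wooden nest, 104 x 70 mm and 12 mm thick, is clamped on it, rim 18 mm above the table, with four 3 mm screw heads near its corners. The block goes into the nest's pocket with its plain end towards this -x and its knob end towards +x.
- cradle_floor (a point): Middle of the pocket's floor, 6 mm above the table, axes as the board's. The pocket is 12 mm deep and 41.8 mm wide in y (the block is 40 mm), centred on the board's middle line, mouth chamfered 2 mm; the block, once home, rests on this floor and stands 18 mm above the rim. The nest is clamped anywhere up to 6 mm either way along the board's x; this shift is not reported and must be felt or seen.
- cradle_wall (a point): Top middle of the pocket's fixed +x end wall, 18 mm above the table, if the nest stood in the middle of its slots: 30 mm from the board's centre along x. The true wall is up to 6 mm nearer or farther along x.
- cradle_plate (a point): Middle of the upper edge of the sprung steel plate's face (38 mm wide, top 20 mm above the table), at rest and with the nest in mid-slot: x = -24 mm on the board; truly up to 6 mm either way. It yields towards -x: 3 N to start, then 1.2 N per mm, hard stop at 10 mm (15 N). The gap to the wall is 54 mm at rest, so the block needs 6 mm (10 N), about 7.5 mm (12 N) while rocking past the wall.
- offcut_a: Bystander: pine offcut 50 x 110 x 32 mm; origin under its centre.
- offcut_b: Bystander: brown wooden offcut 60 x 75 x 22 mm; origin under its centre.
- ring: Bystander: steel spacer ring, 60 mm in diameter, 10 mm high; origin under its centre.
- sander: Bystander: dark grey sanding block 62 x 112 x 39 mm; origin under its centre.
- hexkey: Bystander: dark hex key 49 x 124 x 8 mm; origin under its centre.
- pencil: Bystander: red pencil 118 mm long; origin under its centre.
- tape: Bystander: yellow tape measure 36 x 78 x 61 mm; origin under its centre.

How it is judged:
By the outcome, as a careful person would: the job done as asked, in the order asked, and still so for the second after the job is handed in, with the robot touching nothing.
It also fails if it takes over 58 s, if anything falls off the work surface, if the arm or the gripper's body presses on something with over 40 N, if the wrist force passes 120 N, or if a joint passes its speed limit or range.

## Robot

A 6-joint arm with a two-finger parallel gripper is mounted at the origin on a cart in front of the work surface, level with it; the furniture and walls round the work are solid. World frame = base frame: x ahead of the robot, y to its left, z up, the work surface at z = 0. Lengths are in m, angles in rad, forces in N, time in s.
With the tool pointing down it reaches from about 0.3 to 0.825 m from the base axis. Payload 5.4 kg.
Tool frame: the origin (TCP) lies at the centre of the arm's flange, where the gripper is bolted on; the fingertips stand 190 mm ahead of it and the grasp point (between the pads) lies 171 mm ahead of it; z points along the fingers, y is the direction in which the jaws open and shut (so a half turn about z gives the same grasp; the last joint's range is limited). The gripper opens to 92 mm and grips with 3 to 60 N. Pads are 20 mm wide; open, the fingers measure 128 mm over their backs; the gripper's body (75 mm by 189 mm) begins 69 mm behind the grasp point.
Start: joints at [1.107, 0.158, 1.597, -0, 1.386, -0.21], TCP at [0.144, 0.557, 0.405] pointing down, gripper open.
Joint ranges: [-2.91, 2.91], [-0.94, 2.29], [0.18, 2.7], [-1.29, 4.43], [0.17, 2.64], [-3, 3]. Speed limits (rad/s): [2.57, 2.57, 3.14, 3.14, 3.14, 3.14].

## Interface

Orientations are given as a unit quaternion [x, y, z, w].
In Python, from cell import bot, eyes, silhouettes gives the robot as it stands.
- The arm moves only by the tool play_rows, never from a script. Its argument "targets" is a list of rows, each a list of 3 entries, a list of its own where there are three numbers: the shift along the tool's x, y, z in cm, then the turn, a rotation vector about the tool's x, y, z in degrees, then the opening, from 0 (shut) to 1 (fully open). In form: [[[x, y, z], [ax, ay, az], hand], ...]. A call has 1 to 12 rows; each row shifts and turns the pose as measured when the row begins, along the tool's axes as they then stand; what a row does not reach is not made up. A row lasts 1/12 s, in which the tool goes at most 41.7 mm and 7.16 degrees, less where a joint would pass 70% of its speed; a pose out of reach is approached as far as the arm can. A call with a gripper value outside its range is refused whole. The fingers move at their own pace and stop on an object; "squeeze" is the grip in N (left out, the last holds). Time passes only in rows, so rows that do not move let the fingers close. It gives the time, the measured TCP pose, the force and the opening at its end, in the units of the state.
- bot.observe(): the state, without advancing time (a new reading comes with each control period).
- eyes.capture(name): name is "side" or "top"; returns a dict with "pixels" (400x640x3 uint8, red, green, blue), "fx", "fy", "cx", "cy" (pixels), "pose" (4x4, takes a point from camera to world coordinates). Camera axes: x right, y up, looking along -z (the intrinsics and any distortion apply to the point x, -y, -z); pixel columns grow to the right and rows downward; lengths in m; the calibration is good to about 2 mm. A picture is of the moment at which its call begins. There is no depth.
- bot.close_job(): hands the job in, once; it reports no verdict.
Trained networks look in the newest picture that a camera, given by its name, has taken for a name from the list of things; names that differ only in an ending like _2 or _b are one class to them, and where a whole thing is asked for, a point or a joint stands for the part that bears it (a point fixed in the world has none). Each returns a list of dicts, best first, with "conf" (0 to 1); they miss things now and then, are a little off and sometimes report something else, mostly with a low value. They report only what shows in the picture. A call takes as long as a camera call.
- silhouettes(camera, query): "pixels" (400x640 bool, what is visible of it) and "position" ([column, row] in pixels, amid what is visible of it).
The state is a dict: "t": time; "joint_positions": joint angles; "qvel": joint speeds; "joint_torque": joint torques, N m; "eef_pos": TCP position; "ee_rot": TCP orientation; "wrist_force": force on the tool from outside, world axes, zero at the start; "wrist_torque": the same for the moment, N m; "finger_gap": finger opening in m.
Only numpy, scipy, OpenCV 4.12 (cv2) and the standard library are available. Lean on these libraries where they do the work, as an engineer would, in place of code of your own. Each camera call takes 0.05 s, during which the arm holds its last target. There are 200 camera calls.

## Working session

There is one attempt and no reset: what is moved stays moved. The work goes in short steps, Python scripts to look and compute and a tool call to move; the robot and the scene stay as the last step left them, time stands still between calls to the robot, and variables do not carry over. Pictures are saved under pics/ and viewed, on a budget of 10 in all, crops included, one or two more only if the job needs it, and the job is handed in when it is done.

Besides the shell and the picture viewer there is one more tool, called after ">>>" by a JSON object that holds its "name" and its "arguments". play_rows: Moves the arm, as the interface text tells. Its arguments: {"type":"object","properties":{"targets":{"type":"array","items":{"type":"array"}},"squeeze":{"type":"number"}},"required":["targets"]}

```bash
ls; mkdir -p pics; python3 - <<'E'
from cell import bot, eyes, silhouettes
import cv2,numpy as np
print(bot.observe())
for c in ("top","side"):
    d=eyes.capture(c); print(c,{k:(v.tolist() if hasattr(v,'tolist') else v) for k,v in d.items() if k!="pixels"})
    cv2.imwrite(f"pics/{c}0.png",d["pixels"][:,:,::-1])
    for q in("block","cradle","block_centre","cradle_floor","cradle_wall","cradle_plate","block_knob_end","block_plain_end"):
        for r in silhouettes(c,q)[:2]: print(c,q,r["conf"],r["position"],r["pixels"].sum())
E
```

```text
pics
{'t': 0.0, 'joint_positions': array([ 1.10690091e+00,  1.59048713e-01,  1.59822655e+00, -1.30943473e-05,
        1.38619016e+00, -2.10094501e-01]), 'qvel': array([ 0.00141431,  0.00031095, -0.00134215, -0.00282092,  0.00037486,
        0.0019445 ]), 'joint_torque': array([-1.34669375e-03, -3.85569012e+01, -3.22111452e+01,  7.00459373e-02,
        3.78272042e-02, -1.35905875e-04]), 'eef_pos': array([0.14426644, 0.55632216, 0.40372163]), 'ee_rot': array([ 1.26558885e-01,  9.91958654e-01, -8.85842308e-04, -3.03544865e-04]), 'wrist_force': array([-0.56363089,  0.55455491,  0.64000412]), 'wrist_torque': array([ 0.00575571, -0.0332972 ,  0.02238348]), 'finger_gap': 0.09207374395144004}
top {'fx': 427.07101897768683, 'fy': 427.07101897768683, 'cx': 327.9069055756677, 'cy': 195.58183833394398, 'pose': [[-0.01502624603263835, 0.9852996081580254, -0.1701731297643909, 0.4184105129250291], [-0.9998532132322488, -0.0162076861172077, -0.005555438765157274, -0.007596043728076298], [-0.008231884311259477, 0.17006467321101018, 0.9853985198924943, 0.9413987562318208], [0.0, 0.0, 0.0, 1.0]]}
top b
[... 615 characters left out ...]
312273531503436], [-0.4120775352474483, -0.44417640082665805, 0.7955497658179933, 0.6857597833893028], [-0.012016267144570375, 0.875701608115572, 0.4827031208390012, 0.44030102640878926], [0.0, 0.0, 0.0, 1.0]]}
side block 0.69 [334.4, 141.4] 833
side block 0.6 [321.4, 215.0] 824
side cradle 0.6 [397.6, 164.8] 1407
side block_centre 0.79 [323.4, 218.5] 844
side block_centre 0.55 [334.5, 140.1] 878
side cradle_floor 0.69 [399.0, 163.6] 1297
side cradle_wall 0.62 [400.4, 169.8] 1298
side cradle_wall 0.37 [392.6, 204.8] 494
side cradle_plate 0.78 [398.8, 169.1] 1314
side cradle_plate 0.67 [260.5, 229.8] 2050
side block_knob_end 0.66 [322.4, 217.3] 836
side block_plain_end 0.56 [323.8, 217.1] 825
```

```bash
python3 - <<'E'
import cv2,numpy as np
a=cv2.imread("pics/top0.png")[190:310,265:465]; b=cv2.imread("pics/side0.png")
cv2.imwrite("pics/t1.png",cv2.resize(a,(800,480),interpolation=cv2.INTER_CUBIC))
cv2.imwrite("pics/ov.png",np.vstack([cv2.resize(cv2.imread("pics/top0.png"),(480,300)),cv2.resize(b,(480,300))]))
E
```

```text
(no output)
```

View pics/t1.png

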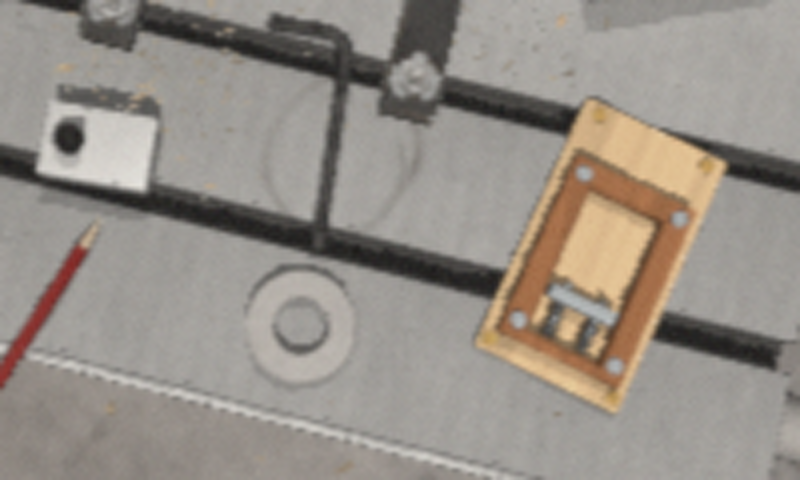

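View pics/ov.png

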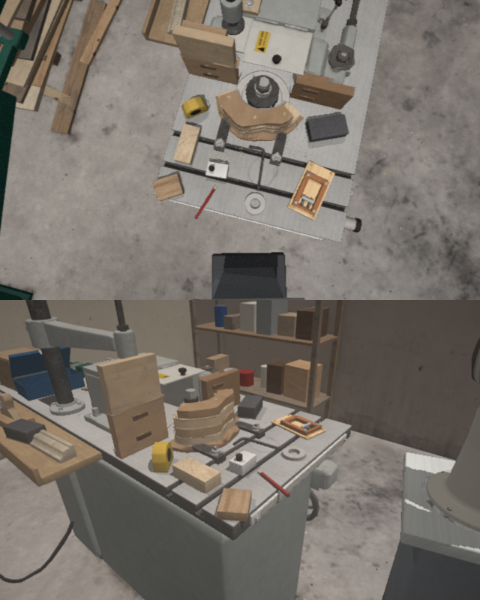

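```bash
cat > h.py <<'E'
import numpy as np, cv2
from cell import bot, eyes, silhouettes
from scipy.spatial.transform import Rotation as R
def ray(d,uv,z):
    uv=np.asarray(uv,float).reshape(-1,2)
    v=np.c_[(uv[:,0]-d["cx"])/d["fx"],-(uv[:,1]-d["cy"])/d["fy"],-np.ones(len(uv))]
    P=np.array(d["pose"]); w=v@P[:3,:3].T; o=P[:3,3]
    return o+w*((z-o[2])/w[:,2])[:,None]
def proj(d,X):
    P=np.array(d["pose"]); c=(np.atleast_2d(X)-P[:3,3])@P[:3,:3]
    return np.c_[d["cx"]-d["fx"]*c[:,0]/c[:,2], d["cy"]+d["fy"]*c[:,1]/c[:,2]]
def st():
    s=bot.observe(); r=R.from_quat(s["ee_rot"]).as_matrix()
    print("t",round(s["t"],2),"tcp",s["eef_pos"].round(4),"grasp",(s["eef_pos"]+.171*r[:,2]).round(4),"F",s["wrist_force"].round(1),"T",s["wrist_torque"].round(2),"gap",round(s["finger_gap"],4)); print("x,y,z cols",r.round(3).tolist())
    return s,r
E
python3 - <<'E'
from h import *
d=eyes.capture("top"); p=d["pixels"].astype(int)
g=lambda x,y:(265+(x+.5)/4-.5,190+(y+.5)/4-.5)
sc=ray(d,[g(584,173),g(680,217),g(615,366),g(518,319)],.021); print("screws",sc.round(4),"mean",sc.mean(0))
bc=ray(d,[g(595,97),g(727,163),g(617,412),g(477,340)],.006); print("board",bc.round(4),bc.mean(0))
v=sc[0]+sc[1]-sc[2]-sc[3]; print("ang",np.degrees(np.arctan2(v[1],v[0])))
v=bc[0]+bc[1]-bc[2]-bc[3]; print("ang",np.degrees(np.arctan2(v[1],v[0])),np.linalg.norm(v)/2)
m=np.zeros((400,640),np.uint8); m[205:245,265:315]=(p.min(2)>195)[205:245,265:315]
# fill knob
cs,_=cv2.findContours(m,cv2.RETR_EXTERNAL,cv2.CHAIN_APPROX_NONE); c=max(cs,key=cv2.contourArea)
r=cv2.minAreaRect(cv2.convexHull(c)); print(r); box=cv2.boxPoints(r); b=ray(d,box,.03); print("block box",b.round(4),b.mean(0),np.linalg.norm(b[0]-b[1]),np.linalg.norm(b[1]-b[2]))
e=b-np.roll(b,1,0); e=e[np.argmax(np.linalg.norm(e,axis=1))]; print("long ang",np.degrees(np.arctan2(e[1],e[0])))
print("knob top",ray(d,g(68,137),.046), ray(d,g(68,137),.03))
print("plate edge ends",ray(d,[g(556,284),g(614,312)],.020), "wall ends", ray(d,[g(590,192),g(655,222)],.018))
E
```

```text
screws [[ 0.493  -0.1791  0.021 ]
 [ 0.4687 -0.2293  0.021 ]
 [ 0.391  -0.1906  0.021 ]
 [ 0.4162 -0.1405  0.021 ]] mean [ 0.44224997 -0.18484935  0.021     ]
board [[ 0.536  -0.19    0.006 ]
 [ 0.4985 -0.2602  0.006 ]
 [ 0.3665 -0.1934  0.006 ]
 [ 0.4054 -0.1201  0.006 ]] [ 0.45158976 -0.1909215   0.006     ]
ang -26.604894514841323
ang -27.497140644588907 0.14798609645097757
((288.9189147949219, 226.48651123046875), (25.646240234375, 16.439899444580078), 9.462321281433105)
block box [[0.4977 0.1119 0.03  ]
 [0.5325 0.1063 0.03  ]
 [0.5225 0.052  0.03  ]
 [0.4878 0.0579 0.03  ]] [0.51011347 0.08202006 0.03      ] 0.03522240011069791 0.05526769066124727
long ang -100.39828123453674
knob top [[0.51419875 0.09579734 0.046     ]] [[0.5159104  0.09764489 0.03      ]]
plate edge ends [[ 0.43428394 -0.16157482  0.02      ]
 [ 0.41912472 -0.19166058  0.02      ]] wall ends [[ 0.48300088 -0.18240169  0.018     ]
 [ 0.46639919 -0.21645157  0.018     ]]
```

```bash
python3 - <<'E'
from h import *
d=eyes.capture("top"); s=eyes.capture("side")
X=[(x,y) for x in (.55,.6,.65) for y in (.12,.08,.04,0)]
def mark(d,z,col,im,o,k):
    for x,y in X:
        u=(proj(d,[x,y,z])[0]-o+.5)*k; cv2.circle(im,tuple(int(v) for v in u),3,col,-1)
def crop(d,c0,c1,r0,r1,k):
    im=cv2.resize(d["pixels"][r0:r1,c0:c1,::-1].copy(),None,fx=k,fy=k,interpolation=cv2.INTER_CUBIC)
    mark(d,0,(255,0,0),im,np.array([c0,r0]),k); mark(d,.1,(0,0,255),im,np.array([c0,r0]),k); return im
a=crop(d,245,445,120,240,3); b=crop(s,200,400,90,230,3)
b=b[:,:600]; a=a[:,:600]
cv2.imwrite("pics/jig.png",cv2.resize(np.vstack([a,b]),(460,598)))
E
```

```text
(no output)
```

View pics/jig.png

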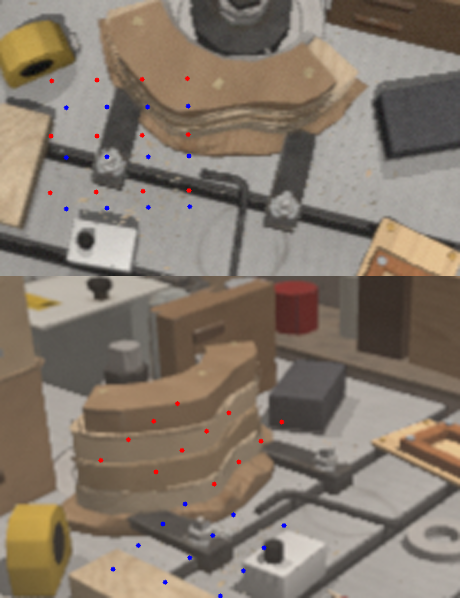

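>>> {"name": "play_rows", "arguments": {"targets": [[[-3, -2.3, 0], [0, 0, 0], 1], [[-3, -2.3, 0], [0, 0, 0], 1], [[-3, -2.3, 0], [0, 0, 0], 1], [[-3, -2.3, 0], [0, 0, 0], 1], [[-3, -2.3, 0], [0, 0, 0], 1], [[-3, -2.3, 0], [0, 0, 0], 1], [[-3, -2.3, 0], [0, 0, 0], 1], [[-3, -2.3, 0], [0, 0, 0], 1], [[-3, -2.3, 0], [0, 0, 0], 1], [[-3, -2.3, 0], [0, 0, 0], 1], [[-3, -2.3, 0], [0, 0, 0], 1], [[-3, -2.3, 0], [0, 0, 0], 1]]}}

```text
t: 2.05
eef_pos: [0.431, 0.1889, 0.4052]
ee_rot: [0.12, 0.993, 0.003, 0.002]
wrist_force: [0.4, 0.1, -0.5]
finger_gap: 0.0922
```

>>> {"name": "play_rows", "arguments": {"targets": [[[0, 0, 0], [0, 0, 7], 1], [[0, 0, 0], [0, 0, 7], 1], [[0, 0, 0], [0, 0, 7], 1], [[0, 0, 0], [0, 0, 7], 1], [[0, 0, 0], [0, 0, 7], 1], [[0, 0, 0], [0, 0, 7], 1], [[0, 0, 0], [0, 0, 7], 1], [[0, 0, 0], [0, 0, 7], 1], [[0, 0, 0], [0, 0, 7], 1], [[0, 0, 0], [0, 0, 7], 1], [[0, 0, 0], [0, 0, 7], 1], [[0, 0, 0], [0, 0, 7], 1]]}}

```text
t: 3.05
eef_pos: [0.4363, 0.1802, 0.4065]
ee_rot: [0.765, 0.644, 0.004, 0.002]
wrist_force: [-0.4, 0.6, 0.1]
finger_gap: 0.0921
```

```bash
python3 -c "
from h import *
s,r=st(); print('want',(r.T@(np.array([.510,.082,.29])-s['eef_pos'])*100).round(2), 'yaw y',np.degrees(np.arctan2(r[1,1],r[0,1])))"
```

```text
t 3.05 tcp [0.4363 0.1802 0.4065] grasp [0.4378 0.1807 0.2355] F [-0.4  0.6  0.1] T [-0.07  0.06  0.  ] gap 0.0921
x,y,z cols [[0.171, 0.985, 0.009], [0.985, -0.171, 0.003], [0.005, 0.008, -1.0]]
want [-8.46  8.85 11.68] yaw y -9.867536033912161
```

>>> {"name": "play_rows", "arguments": {"targets": [[[-1.7, 1.77, 2], [0.4, -0.3, 0.5], 1], [[-1.7, 1.77, 2], [0, 0, 0], 1], [[-1.7, 1.77, 2], [0, 0, 0], 1], [[-1.7, 1.77, 2], [0, 0, 0], 1], [[-1.7, 1.77, 2], [0, 0, 0], 1], [[0, 0, 1], [0, 0, 0], 1], [[0, 0, 0], [0, 0, 0], 1], [[0, 0, 0], [0, 0, 0], 1]]}}

```text
t: 3.72
eef_pos: [0.512, 0.0774, 0.2958]
ee_rot: [0.77, 0.638, 0.004, 0.002]
wrist_force: [0.7, 0.9, 0.5]
finger_gap: 0.0918
```

```bash
python3 - <<'E'
from h import *
s,r=st(); print('want',(r.T@(np.array([.510,.082,.19])-s['eef_pos'])*100).round(2), 'yaw y',np.degrees(np.arctan2(r[1,1],r[0,1])))
for c in("side","top"):
    d=eyes.capture(c); k=4
    o=proj(d,[.51,.082,.06])[0].astype(int)-[50,60]
    im=cv2.resize(d["pixels"][o[1]:o[1]+120,o[0]:o[0]+100,::-1],None,fx=k,fy=k,interpolation=cv2.INTER_CUBIC)
    g=s["eef_pos"]+.19*r[:,2]
    for q,col in((g,(0,0,255)),([.51,.082,.03],(0,255,0))):
        u=(proj(d,q)[0]-o+.5)*k; cv2.circle(im,tuple(int(v) for v in u),4,col,-1)
    globals()[c]=im
cv2.imwrite("pics/g.png",np.hstack([side,top]))
E
```

```text
t 3.72 tcp [0.512  0.0774 0.2958] grasp [0.5135 0.0777 0.1248] F [0.7 0.9 0.5] T [-0.06  0.06  0.01] gap 0.0918
x,y,z cols [[0.185, 0.983, 0.009], [0.983, -0.185, 0.001], [0.003, 0.008, -1.0]]
want [ 0.38 -0.37 10.58] yaw y -10.647723700103214
```

View pics/g.png

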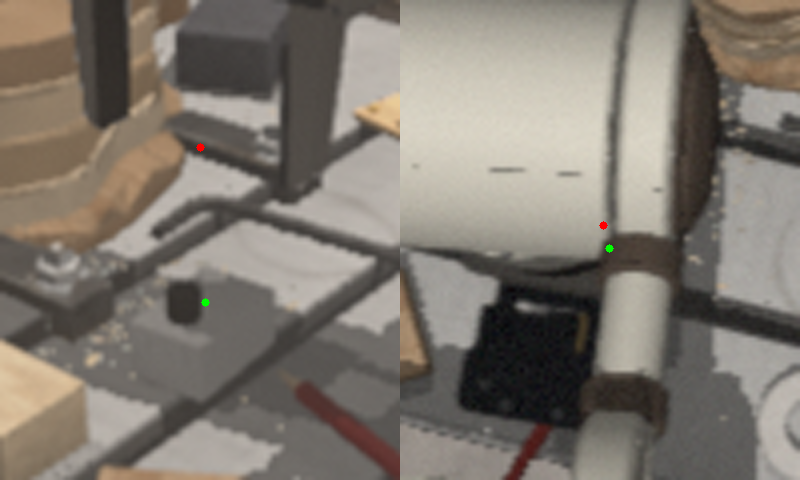

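>>> {"name": "play_rows", "arguments": {"targets": [[[0.1, -0.1, 1.5], [0.4, -0.2, 0], 1], [[0.1, -0.1, 1.5], [0.4, -0.2, 0], 1], [[0.1, -0.1, 1.5], [0, 0, 0], 1], [[0.1, 0, 1.5], [0, 0, 0], 1], [[0, 0, 1.5], [0, 0, 0], 1], [[0, 0, 1], [0, 0, 0], 1], [[0, 0, 0], [0, 0, 0], 1], [[0, 0, 0], [0, 0, 0], 1]]}}

```text
t: 4.48
eef_pos: [0.508, 0.0877, 0.2068]
ee_rot: [0.767, 0.642, -0.002, 0.001]
wrist_force: [0.9, -0.2, -0.0]
finger_gap: 0.0917
```

```bash
python3 - <<'E'
from h import *
s,r=st(); print('want',(r.T@(np.array([.510,.082,.0345])-s['eef_pos']-.171*r[:,2])*100).round(2), 'yaw y',np.degrees(np.arctan2(r[1,1],r[0,1])))
E
```

```text
t 4.48 tcp [0.508  0.0877 0.2068] grasp [0.5076 0.0871 0.0358] F [ 0.9 -0.2 -0. ] T [-0.06  0.08 -0.01] gap 0.0917
x,y,z cols [[0.176, 0.984, -0.002], [0.984, -0.176, -0.004], [-0.004, -0.001, -1.0]]
want [-0.46  0.32  0.13] yaw y -10.148543370262793
```

>>> {"name": "play_rows", "arguments": {"targets": [[[-0.45, 0.3, 0.1], [0, 0, 0], 1], [[0, 0, 0], [0, 0, 0], 1], [[0, 0, 0], [0, 0, 0], 0.5], [[0, 0, 0], [0, 0, 0], 0.3], [[0, 0, 0], [0, 0, 0], 0.3], [[0, 0, 0], [0, 0, 0], 0.3], [[0, 0, 0], [0, 0, 0], 0.3], [[0, 0, 0], [0, 0, 0], 0.3], [[0, 0, 0], [0, 0, 0], 0.3], [[0, 0, 0], [0, 0, 0], 0.3]], "squeeze": 45}}

```text
t: 5.32
eef_pos: [0.5121, 0.0823, 0.2095]
ee_rot: [0.767, 0.642, 0.0, 0.003]
wrist_force: [-2.0, 0.0, 1.4]
finger_gap: 0.0411
```

```bash
python3 - <<'E'
from h import *
s,r=st(); print('want',(r.T@(np.array([.510,.082,.0345])-s['eef_pos']-.171*r[:,2])*100).round(2), 'yaw y',np.degrees(np.arctan2(r[1,1],r[0,1])))
E
```

```text
t 5.32 tcp [0.5121 0.0823 0.2095] grasp [0.5129 0.0816 0.0385] F [-2.   0.   1.4] T [-0.08  0.37 -0.02] gap 0.0411
x,y,z cols [[0.176, 0.984, 0.005], [0.984, -0.176, -0.004], [-0.003, 0.005, -1.0]]
want [-0.01 -0.3   0.39] yaw y -10.142266010128294
```

>>> {"name": "play_rows", "arguments": {"targets": [[[0, -0.2, 0], [0, 0, 0], 0.55], [[0, 0, 0.3], [0, 0, 0], 0.5], [[0, 0, 0.2], [0, 0, 0], 0.5], [[0, 0, 0], [0, 0, 0], 0.3], [[0, 0, 0.03], [0, 0, 0], 0.3], [[0, 0, 0.03], [0, 0, 0], 0.3], [[0, 0, 0.03], [0, 0, 0], 0.3], [[0, 0, 0.03], [0, 0, 0], 0.3]], "squeeze": 45}}

```text
t: 5.98
eef_pos: [0.5103, 0.0827, 0.204]
ee_rot: [0.767, 0.642, 0.0, 0.003]
wrist_force: [-2.2, -0.4, 5.6]
finger_gap: 0.0395
```

```bash
python3 - <<'E'
from h import *
s,r=st(); print('want',(r.T@(np.array([.510,.082,.0345])-s['eef_pos']-.171*r[:,2])*100).round(2), 'yaw y',np.degrees(np.arctan2(r[1,1],r[0,1])))
E
```

```text
t 5.98 tcp [0.5103 0.0827 0.204 ] grasp [0.511  0.0819 0.033 ] F [-2.2 -0.4  5.6] T [-0.05  0.48 -0.01] gap 0.0395
x,y,z cols [[0.176, 0.984, 0.004], [0.984, -0.176, -0.004], [-0.004, 0.005, -1.0]]
want [-0.01 -0.1  -0.15] yaw y -10.126981007702554
```

>>> {"name": "play_rows", "arguments": {"targets": [[[0, 0, -1.5], [0, 0, 0], 0.3], [[0, 0, -2.5], [0, 0, 0], 0.3], [[0, 0, -2.5], [0, 0, 0], 0.3], [[0, 0, -2.5], [0, 0, 0], 0.3], [[0, 0, -1.5], [0, 0, 7], 0.3], [[0, 0, 0], [0, 0, 7], 0.3], [[0, 0, 0], [0, 0, 7], 0.3], [[0, 0, 0], [0, 0, 7], 0.3], [[0, 0, 0], [0, 0, 7], 0.3], [[0, 0, 0], [0, 0, 7], 0.3], [[0, 0, 0], [0, 0, 7], 0.3], [[0, 0, 0], [0, 0, 7], 0.3]]}}

```text
t: 6.98
eef_pos: [0.5067, 0.0834, 0.3058]
ee_rot: [0.981, 0.195, -0.003, 0.001]
wrist_force: [-0.0, 0.4, -1.1]
finger_gap: 0.0398
```

```bash
python3 - <<'E'
from h import *
s,r=st()
im=cv2.imread("pics/top0.png")[212:296,380:450]
cv2.imwrite("pics/cr.png",cv2.resize(im,None,fx=7,fy=7,interpolation=cv2.INTER_CUBIC))
E
```

```text
t 6.98 tcp [0.5067 0.0834 0.3058] grasp [0.5056 0.0828 0.1349] F [-0.   0.4 -1.1] T [-0.02  0.14  0.04] gap 0.0398
x,y,z cols [[0.924, 0.383, -0.006], [0.383, -0.924, -0.003], [-0.007, 0.0, -1.0]]
```

View pics/cr.png

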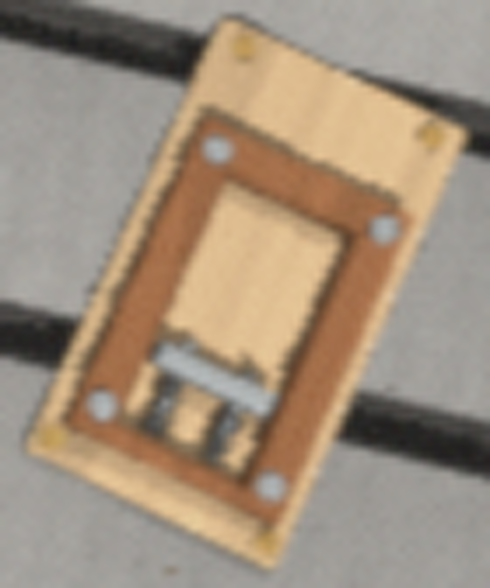

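```bash
python3 - <<'E'
from h import *
d=eyes.capture("top")
g=lambda L:[(380+(x+.5)/7-.5,212+(y+.5)/7-.5) for x,y in L]
S=ray(d,g([(217,148),(385,228),(270,486),(102,406)]),.021)
B=ray(d,g([(232,18),(468,128),(275,568),(30,450)]),.006)
b=ray(d,g([(244,46),(430,133),(265,543),(50,435)]),.007)
pl=ray(d,g([(160,353),(275,402),(225,364)]),.020)
w=ray(d,g([(225,178),(350,232)]),.018)
def ang(q): v=q[0]+q[1]-q[2]-q[3]; return np.degrees(np.arctan2(v[1],v[0]))
print(ang(S),ang(B),ang(b))
a=np.radians(-27.2);u=np.array([np.cos(a),np.sin(a)]);v=np.array([-np.sin(a),np.cos(a)])
for n,q in(("screws",S),("board",B),("bscrews",b),("plate",pl),("wall",w)):
    print(n,(q[:,:2]@u).round(4),(q[:,:2]@v).round(4),(q.mean(0)[:2]@u).round(4),(q.mean(0)[:2]@v).round(4))
E
```

```text
-26.67828048985838 -27.01094480089147 -26.838197667815738
screws [0.5206 0.5211 0.4349 0.4341] [0.0663 0.0102 0.0098 0.0651] 0.4777 0.0379
board [0.5623 0.5634 0.4142 0.4131] [ 0.0771 -0.0032 -0.0045  0.0774] 0.4883 0.0367
bscrews [0.5557 0.5565 0.4196 0.4199] [0.0702 0.0069 0.0015 0.0739] 0.4879 0.0381
plate [0.4564 0.4584 0.4621] [0.0559 0.0185 0.0368] 0.459 0.0371
wall [0.5138 0.5157] [0.0599 0.0187] 0.5147 0.0393
```

>>> {"name": "play_rows", "arguments": {"targets": [[[-2.2, 3.2, 0], [0, 0, 0], 0.3], [[-2.2, 3.2, 0], [0, 0, 0], 0.3], [[-2.2, 3.2, 0], [0, 0, 0], 0.3], [[-2.2, 3.2, 0], [0, 0, 0], 0.3], [[-2.2, 3.2, 0], [0, 0, 0], 0.3], [[-2.2, 3.2, 0], [0, 0, 0], 0.3], [[-1.5, 2.5, 0], [0, 0, 0], 0.3], [[0, 0, 0], [0, 0, 7], 0.3], [[0, 0, 0], [0, 0, 7], 0.3], [[0, 0, 0], [0, 0, 7], 0.3], [[0, 0, 0], [0, 0, 7], 0.3], [[0, 0, 0], [0, 0, 7], 0.3]]}}

```text
t: 8.03
eef_pos: [0.4494, -0.1846, 0.3003]
ee_rot: [0.995, -0.102, -0.005, 0.001]
wrist_force: [-0.5, -0.0, -2.3]
finger_gap: 0.0398
```

>>> {"name": "play_rows", "arguments": {"targets": [[[0, 0, 0], [0, 0, 7], 0.3], [[0, 0, 0], [0, 0, 7], 0.3], [[0, 0, 0], [0, 0, 0], 0.3]]}}

```text
t: 8.28
eef_pos: [0.4487, -0.1845, 0.2984]
ee_rot: [0.974, -0.225, -0.006, 0.001]
wrist_force: [0.2, -0.4, -2.5]
finger_gap: 0.0396
```

```bash
cat >> h.py <<'E'
U=np.array([.8926,-.4509,0]);V=np.array([.4509,.8926,0]);Z=np.array([0,0,1.])
P0=.4613; V0=.0345
def cst():
    s=bot.observe(); r=R.from_quat(s["ee_rot"]).as_matrix(); G=s["eef_pos"]+.171*r[:,2]
    th=np.degrees(np.arcsin(r[2,0])); F=s["wrist_force"]
    c=G-.030*r[:,0]+.033*r[:,2]; k=G+.030*r[:,0]+.033*r[:,2]
    print("t %.2f theta %.2f yaw_err %.2f roll %.2f | corner u-P %.1f v %.1f h %.1f | knob u-W %.1f h %.1f | Fu %.1f Fv %.1f Fz %.1f gap %.1f T"%(s["t"],th,np.degrees(r[:,0]@V/np.hypot(r[0,0],r[1,0])),np.degrees(np.arcsin(r[2,1])),(c@U-P0)*1e3,(c@V-V0)*1e3,c[2]*1e3-6,(k@U-P0-.054)*1e3,k[2]*1e3-6,F@U,F@V,F[2],s["finger_gap"]*1e3),s["wrist_torque"].round(2),"G",G.round(4))
    return s,r,G
E
python3 -c "
from h import *
cst()"
```

```text
t 8.28 theta -0.62 yaw_err 0.74 roll 0.24 | corner u-P -9.8 v 1.8 h 88.7 | knob u-W -3.8 h 88.1 | Fu 0.4 Fv -0.2 Fz -2.5 gap 39.6 T [0.06 0.13 0.03] G [ 0.4467 -0.1844  0.1274]
```

>>> {"name": "play_rows", "arguments": {"targets": [[[-2.05, 0.1, 0], [0, 6.9, 0.7], 0.3], [[-2.05, 0.1, 0], [0, 6.9, 0], 0.3], [[-2.05, 0, 0], [0, 6.9, 0], 0.3], [[-2.05, 0, 0], [0, 6.9, 0], 0.3], [[0, 0, 0], [0, 0, 0], 0.3], [[0, 0, 0], [0, 0, 0], 0.3]]}}

```text
t: 8.78
eef_pos: [0.3719, -0.1485, 0.2763]
ee_rot: [0.949, -0.21, 0.228, 0.057]
wrist_force: [0.7, -1.6, -1.0]
finger_gap: 0.0398
```

```bash
python3 -c "
from h import *
cst()"
```

```text
t 8.78 theta 27.14 yaw_err 2.05 roll 0.73 | corner u-P 4.1 v 0.1 h 75.1 | knob u-W 3.4 h 102.5 | Fu 1.4 Fv -1.1 Fz -1.0 gap 39.8 T [ 0.15  0.42 -0.02] G [ 0.4417 -0.1834  0.1241]
```

```bash
cat >> h.py <<'E'
def plan(th,du,h,v=0):
    s,r,G=cst(); t=np.radians(th)
    x=np.cos(t)*U+np.sin(t)*Z; z=np.sin(t)*U-np.cos(t)*Z; T=np.c_[x,np.cross(z,x),z]
    c=(P0+du*1e-3)*U+(V0+v*1e-3)*V+(h+6)*1e-3*Z
    tcp=c+.030*x-.033*z-.171*z
    print("shift cm",(r.T@(tcp-s["eef_pos"])*100).round(2),"rot deg",np.degrees(R.from_matrix(r.T@T).as_rotvec()).round(2))
E
python3 -c "
from h import *
plan(27,11,30)"
```

```text
t 8.78 theta 27.14 yaw_err 2.05 roll 0.73 | corner u-P 4.1 v 0.1 h 75.1 | knob u-W 3.4 h 102.5 | Fu 1.4 Fv -1.1 Fz -1.0 gap 39.8 T [ 0.15  0.42 -0.02] G [ 0.4417 -0.1834  0.1241]
shift cm [-1.38  0.03  4.34] rot deg [-0.11 -0.15  1.82]
```

>>> {"name": "play_rows", "arguments": {"targets": [[[-0.3, 0, 1], [0, 0, 0.9], 0.3], [[-0.4, 0, 1.2], [0, 0, 0.9], 0.3], [[-0.4, 0, 1.2], [0, 0, 0], 0.3], [[-0.3, 0, 0.9], [0, 0, 0], 0.3], [[0, 0, 0], [0, 0, 0], 0.3], [[0, 0, 0], [0, 0, 0], 0.3]]}}

```text
t: 9.28
eef_pos: [0.3869, -0.1581, 0.2371]
ee_rot: [0.948, -0.217, 0.225, 0.055]
wrist_force: [-0.0, 1.4, -0.7]
finger_gap: 0.0396
```

```bash
python3 - <<'E'
from h import *
plan(27,11,3)
d=eyes.capture("side"); t=eyes.capture("top"); k=5
def cr(d):
    o=proj(d,[.45,-.19,.03])[0].astype(int)-[40,50]
    im=cv2.resize(d["pixels"][o[1]:o[1]+100,o[0]:o[0]+80,::-1],None,fx=k,fy=k,interpolation=cv2.INTER_CUBIC)
    for q in (P0*U+V0*V+.02*Z,(P0+.054)*U+V0*V+.018*Z):
        u=(proj(d,q)[0]-o+.5)*k; cv2.circle(im,tuple(int(v) for v in u),3,(0,0,255),-1)
    return im
cv2.imwrite("pics/over.png",np.hstack([cr(d),cr(t)]))
E
```

```text
t 9.28 theta 26.82 yaw_err 1.09 roll 0.35 | corner u-P 20.6 v -1.2 h 35.6 | knob u-W 20.2 h 62.6 | Fu -0.6 Fv 1.2 Fz -0.7 gap 39.6 T [ 0.2   0.45 -0.06] G [ 0.456  -0.1926  0.0845]
shift cm [-2.39 -0.15  2.46] rot deg [-0.11  0.18  0.98]
```

View pics/over.png

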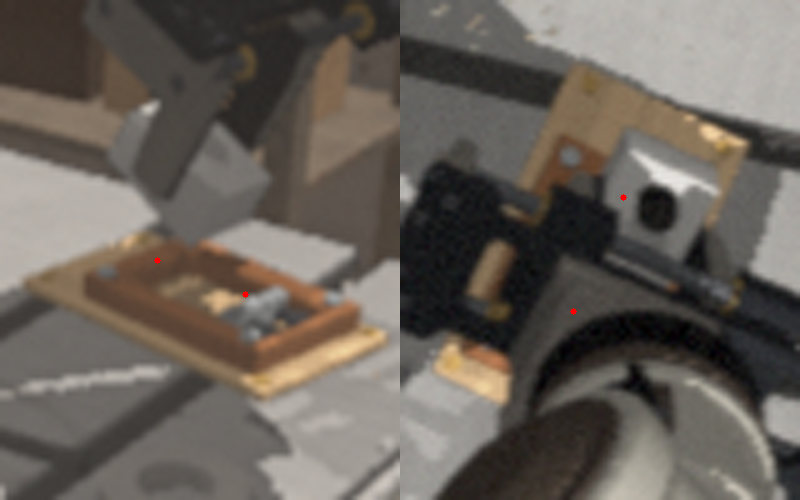

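```bash
python3 - <<'E'
from h import *
s,r,G=cst()
t=eyes.capture("top"); o=proj(t,[.45,-.19,.03])[0].astype(int)-[40,50]
p=t["pixels"].astype(int).max(2)
c0=o+np.array([257/5,210/5])
y,x=np.mgrid[0:400,0:640]; m=((x-c0[0])**2+(y-c0[1])**2<36)&(p<70)
uv=np.array([x[m].mean(),y[m].mean()]); print(c0,uv,m.sum())
K=G+.015*r[:,0]-.013*r[:,2]; Kb=G+.015*r[:,0]+.003*r[:,2]; mid=(K+Kb)/2
for q in(K,mid):
    e=ray(t,uv,q[2])[0]-q; print("knob err u,v mm",(e@U*1e3).round(1),(e@V*1e3).round(1),proj(t,q))
E
```

```text
t 9.38 theta 26.92 yaw_err 1.05 roll 0.35 | corner u-P 20.7 v -1.3 h 36.0 | knob u-W 20.2 h 63.2 | Fu 0.3 Fv -0.1 Fz -0.9 gap 39.4 T [ 0.23  0.46 -0.  ] G [ 0.4559 -0.1926  0.085 ]
[428.4 244. ] [427.65       243.73333333] 60
knob err u,v mm 1.8 0.8 [[427.64874005 244.75031438]]
knob err u,v mm -0.7 -0.5 [[427.57974456 243.28777664]]
```

>>> {"name": "play_rows", "arguments": {"targets": [[[-0.6, 0, 0.3], [0, 0, 0.5], 0.3], [[-0.7, -0.1, 0.5], [0, 0, 0.3], 0.3], [[-0.5, 0, 0.5], [0, 0, 0], 0.3], [[-0.3, 0, 0.3], [0, 0, 0], 0.3], [[0, 0, 0], [0, 0, 0], 0.3], [[0, 0, 0], [0, 0, 0], 0.3]]}}

```text
t: 9.93
eef_pos: [0.3757, -0.1512, 0.2125]
ee_rot: [0.946, -0.224, 0.227, 0.054]
wrist_force: [-0.0, 0.1, -2.4]
finger_gap: 0.0397
```

```bash
python3 -c "
from h import *
plan(27,11,3)"
```

```text
t 9.93 theta 27.00 yaw_err 0.14 roll -0.01 | corner u-P 8.1 v 0.1 h 11.1 | knob u-W 7.6 h 38.3 | Fu -0.1 Fv 0.1 Fz -2.4 gap 39.7 T [ 0.2   0.47 -0.02] G [ 0.4451 -0.186   0.0601]
shift cm [-0.11 -0.    0.85] rot deg [-0.07 -0.    0.12]
```

>>> {"name": "play_rows", "arguments": {"targets": [[[-0.05, 0, 0.2], [0, 0, 0], 0.3], [[-0.05, 0, 0.2], [0, 0, 0], 0.3], [[-0.05, 0, 0.2], [0, 0, 0], 0.3], [[0, 0, 0.1], [0, 0, 0], 0.3], [[0, 0, 0], [0, 0, 0], 0.3], [[0, 0, 0], [0, 0, 0], 0.3]]}}

```text
t: 10.43
eef_pos: [0.3778, -0.1524, 0.2052]
ee_rot: [0.946, -0.224, 0.228, 0.054]
wrist_force: [-0.2, 0.1, -1.4]
finger_gap: 0.0395
```

```bash
python3 -c "
from h import *
plan(27,7,1)"
```

```text
t 10.43 theta 27.06 yaw_err 0.14 roll 0.01 | corner u-P 10.7 v -0.1 h 3.9 | knob u-W 10.1 h 31.2 | Fu -0.2 Fv -0.0 Fz -1.4 gap 39.5 T [ 0.18  0.44 -0.07] G [ 0.4473 -0.1873  0.0529]
shift cm [-0.44 -0.02  0.09] rot deg [-0.05 -0.06  0.13]
```

>>> {"name": "play_rows", "arguments": {"targets": [[[-0.1, 0, 0.15], [0, 0, 0], 0.3], [[-0.1, 0, -0.02], [0, 0, 0], 0.3], [[-0.1, 0, -0.05], [0, 0, 0], 0.3], [[0, 0, 0], [0, 0, 0], 0.3], [[0, 0, 0], [0, 0, 0], 0.3]]}}

```text
t: 10.85
eef_pos: [0.3757, -0.1514, 0.2032]
ee_rot: [0.946, -0.224, 0.228, 0.054]
wrist_force: [0.1, 0.6, -1.6]
finger_gap: 0.0398
```

```bash
python3 -c "
from h import *
plan(27,5,1)"
```

```text
t 10.85 theta 27.10 yaw_err 0.16 roll 0.03 | corner u-P 8.5 v -0.1 h 1.9 | knob u-W 7.9 h 29.3 | Fu -0.2 Fv 0.6 Fz -1.6 gap 39.8 T [ 0.16  0.46 -0.06] G [ 0.4453 -0.1864  0.051 ]
shift cm [-0.32 -0.02 -0.07] rot deg [-0.04 -0.1   0.14]
```

>>> {"name": "play_rows", "arguments": {"targets": [[[-0.1, 0, -0.03], [0, 0, 0], 0.3], [[-0.1, 0, -0.03], [0, 0, 0], 0.3], [[0, 0, 0], [0, 0, 0], 0.3], [[0, 0, 0], [0, 0, 0], 0.3]]}}

```text
t: 11.18
eef_pos: [0.3736, -0.1504, 0.2029]
ee_rot: [0.946, -0.224, 0.228, 0.054]
wrist_force: [0.4, 0.1, -1.0]
finger_gap: 0.0396
```

```bash
python3 -c "
from h import *
plan(27,5,1)"
```

```text
t 11.18 theta 27.11 yaw_err 0.16 roll 0.03 | corner u-P 6.3 v -0.2 h 1.7 | knob u-W 5.7 h 29.0 | Fu 0.3 Fv 0.2 Fz -1.0 gap 39.6 T [ 0.18  0.43 -0.06] G [ 0.4432 -0.1854  0.0507]
shift cm [-0.1  -0.02  0.01] rot deg [-0.04 -0.11  0.14]
```

>>> {"name": "play_rows", "arguments": {"targets": [[[-0.1, 0, -0.03], [0, 0, 0], 0.3], [[-0.1, 0, -0.03], [0, 0, 0], 0.3], [[0, 0, 0], [0, 0, 0], 0.3]]}}

```text
t: 11.43
eef_pos: [0.3722, -0.1499, 0.2033]
ee_rot: [0.946, -0.224, 0.229, 0.055]
wrist_force: [0.2, 0.5, -1.5]
finger_gap: 0.0394
```

```bash
python3 -c "
from h import *
plan(27,5,1)"
```

```text
t 11.43 theta 27.28 yaw_err 0.14 roll 0.06 | corner u-P 5.4 v -0.5 h 2.2 | knob u-W 4.7 h 29.7 | Fu 0.0 Fv 0.5 Fz -1.5 gap 39.4 T [0.16 0.46 0.04] G [ 0.4422 -0.1852  0.0513]
shift cm [ 0.01 -0.04  0.11] rot deg [ 0.   -0.28  0.12]
```

>>> {"name": "play_rows", "arguments": {"targets": [[[-0.1, 0, 0.0], [0, -0.1, 0], 0.3], [[-0.1, 0, 0.0], [0, -0.1, 0], 0.3], [[0, 0, 0], [0, 0, 0], 0.3]]}}

```text
t: 11.68
eef_pos: [0.3716, -0.1497, 0.2036]
ee_rot: [0.945, -0.225, 0.23, 0.055]
wrist_force: [3.1, -0.7, -2.3]
finger_gap: 0.0397
```

```bash
python3 -c "
from h import *
plan(27,3,1)"
```

```text
t 11.68 theta 27.33 yaw_err 0.08 roll 0.08 | corner u-P 4.9 v -0.8 h 2.6 | knob u-W 4.2 h 30.1 | Fu 3.1 Fv 0.8 Fz -2.3 gap 39.7 T [0.33 0.05 0.1 ] G [ 0.4416 -0.1853  0.0517]
shift cm [-0.12 -0.06  0.07] rot deg [ 0.05 -0.33  0.07]
```

>>> {"name": "play_rows", "arguments": {"targets": [[[-0.2, -0.03, -0.02], [0, -0.2, 0], 0.3], [[-0.25, -0.03, -0.02], [0, -0.2, 0], 0.3], [[-0.25, 0, -0.05], [0, -0.2, 0], 0.3]]}}

```text
t: 11.93
eef_pos: [0.3683, -0.1478, 0.2041]
ee_rot: [0.945, -0.226, 0.23, 0.056]
wrist_force: [13.0, 2.0, -3.1]
finger_gap: 0.0396
```

```bash
python3 -c "
from h import *
plan(27,0,1)"
```

```text
t 11.93 theta 27.34 yaw_err -0.04 roll 0.12 | corner u-P 1.1 v -0.9 h 3.1 | knob u-W 0.4 h 30.7 | Fu 10.7 Fv 7.6 Fz -3.1 gap 39.6 T [ 0.54 -1.74  0.58] G [ 0.4382 -0.1836  0.0522]
shift cm [-0.07 -0.04  0.15] rot deg [ 0.15 -0.34 -0.04]
```

>>> {"name": "play_rows", "arguments": {"targets": [[[0.4, -0.1, 0.06], [0, -2, 0], 0.3], [[0.4, -0.06, 0.06], [0, -2, 0], 0.3], [[0.4, -0.03, 0.06], [0, -2, 0], 0.3]]}}

```text
t: 12.18
eef_pos: [0.3822, -0.1538, 0.2114]
ee_rot: [0.954, -0.23, 0.186, 0.048]
wrist_force: [10.9, -0.3, -4.1]
finger_gap: 0.0397
```

```bash
cat >> h.py <<'E'
def go(th,du,h):
    s=bot.observe(); r=R.from_quat(s["ee_rot"]).as_matrix(); plan(th,du,h)
    G=s["eef_pos"]+.171*r[:,2]; c=G-.030*r[:,0]+.033*r[:,2]; t=r[2,0]/np.hypot(r[0,0],r[1,0])
    a=(c@U-P0)*1e3+.8; hh=c[2]*1e3-6
    print("c %.1f -> plate N %.1f; underside at wall h %.1f"%(-a+(14-hh)*t,3+1.2*(-a+(14-hh)*t),hh+(54-a)*t))
E
python3 -c "
from h import *
go(18,-3,1)"
```

```text
t 12.18 theta 22.11 yaw_err -0.18 roll 0.34 | corner u-P -1.8 v -0.9 h 5.1 | knob u-W -0.3 h 27.7 | Fu 9.8 Fv 4.6 Fz -4.1 gap 39.7 T [ 0.42 -1.65  0.37] G [ 0.439 -0.184  0.053]
shift cm [1.19 0.05 0.61] rot deg [ 0.43 -4.11 -0.18]
c 4.6 -> plate N 8.6; underside at wall h 27.5
```

>>> {"name": "play_rows", "arguments": {"targets": [[[-0.2, -0.02, 0.2], [0.2, 0, 0], 0.3], [[-0.2, -0.02, 0.2], [0.2, 0, 0], 0.3], [[-0.18, -0.02, 0.15], [0.1, 0, 0], 0.3]]}}

```text
t: 12.43
eef_pos: [0.3838, -0.1553, 0.2092]
ee_rot: [0.953, -0.228, 0.193, 0.047]
wrist_force: [2.5, -0.7, 2.6]
finger_gap: 0.0398
```

```bash
python3 -c "
from h import *
go(18,-3,1)"
```

```text
t 12.43 theta 22.98 yaw_err -0.11 roll 0.11 | corner u-P 3.3 v -0.6 h 3.6 | knob u-W 4.5 h 27.0 | Fu 2.6 Fv 0.5 Fz 2.6 gap 39.8 T [-0.15 -0.22  0.01] G [ 0.4432 -0.1858  0.0517]
shift cm [ 1.08 -0.01  0.33] rot deg [ 0.16 -4.98 -0.11]
c 0.3 -> plate N 3.4; underside at wall h 24.8
```

```bash
python3 - <<'E'
from h import *
s,r,G=cst()
def cr(d,k,w,h,L):
    o=proj(d,[.445,-.185,.03])[0].astype(int)-[w//2,h//2]
    im=cv2.resize(d["pixels"][o[1]:o[1]+h,o[0]:o[0]+w,::-1],None,fx=k,fy=k,interpolation=cv2.INTER_CUBIC)
    for L in (L):
        pts=((proj(d,np.array(L))-o+.5)*k).astype(int); cv2.polylines(im,[pts],True,(0,0,255),1)
    return im
f=lambda x,y,z:G+x*r[:,0]+y*r[:,1]+z*r[:,2]
Ls=[[f(.03,-.02,.033),f(.03,.02,.033),f(.03,.02,.003),f(.03,-.02,.003)],[f(-.03,-.02,.033),f(.03,-.02,.033),f(.03,-.02,.003),f(-.03,-.02,.003)]]
d=eyes.capture("side");t=eyes.capture("top")
cv2.imwrite("pics/in1.png",np.hstack([cr(d,7,57,70,Ls),cr(t,7,57,70,Ls)]))
E
```

```text
t 12.43 theta 22.98 yaw_err -0.11 roll 0.11 | corner u-P 3.3 v -0.6 h 3.6 | knob u-W 4.5 h 27.0 | Fu 2.6 Fv 0.5 Fz 2.6 gap 39.8 T [-0.15 -0.22  0.01] G [ 0.4432 -0.1858  0.0517]
```

View pics/in1.png

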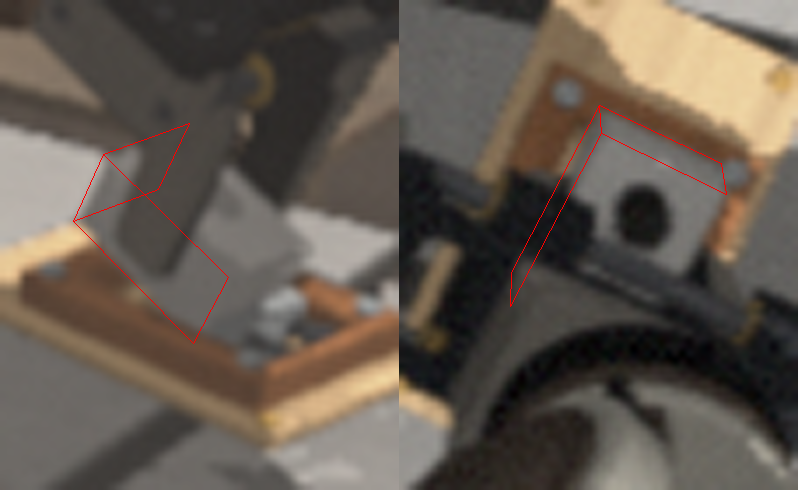

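```bash
cat >> h.py <<'E'
def knob():
    s=bot.observe(); r=R.from_quat(s["ee_rot"]).as_matrix(); G=s["eef_pos"]+.171*r[:,2]
    t=eyes.capture("top"); p=t["pixels"].astype(int).max(2)
    q=G+.015*r[:,0]-.005*r[:,2]; c=proj(t,q)[0]
    y,x=np.mgrid[0:400,0:640]; m=((x-c[0])**2+(y-c[1])**2<49)&(p<70)
    n,l,stt,cen=cv2.connectedComponentsWithStats(m.astype(np.uint8)); 
    for i in range(1,n):
        if stt[i,4]>20:
            e=ray(t,cen[i],q[2])[0]-q; print("knob",cen[i].round(1),c.round(1),stt[i,4],"err u %.1f v %.1f"%(e@U*1e3,e@V*1e3))
E
python3 -c "
from h import *
knob()"
```

```text
knob [420.8 251.6] [421.  250.6] 68 err u -1.8 v -0.5
```

>>> {"name": "play_rows", "arguments": {"targets": [[[-0.15, -0.02, 0.06], [0, 0, 0], 0.3], [[-0.2, -0.02, 0.05], [0, 0, 0], 0.3], [[-0.2, -0.02, 0.05], [0, 0, 0], 0.3], [[-0.2, -0.02, 0.05], [0, 0, 0], 0.3]], "squeeze": 60}}

```text
t: 12.92
eef_pos: [0.3803, -0.1533, 0.2069]
ee_rot: [0.952, -0.229, 0.199, 0.05]
wrist_force: [7.7, -1.0, 6.5]
finger_gap: 0.0395
```

```bash
python3 -c "
from h import *
go(20,-3,1); knob()"
```

```text
t 12.92 theta 23.61 yaw_err -0.23 roll 0.19 | corner u-P 1.5 v -0.8 h 2.0 | knob u-W 2.5 h 26.0 | Fu 7.3 Fv 2.6 Fz 6.5 gap 39.5 T [-0.25 -1.21  0.17] G [ 0.441  -0.1849  0.0502]
shift cm [0.83 0.01 0.14] rot deg [ 0.29 -3.61 -0.22]
c 3.0 -> plate N 6.5; underside at wall h 24.6
knob [420.9 251.7] [420.6 251.5] 57 err u -0.1 v -0.7
```

>>> {"name": "play_rows", "arguments": {"targets": [[[0.08, -0.03, 0], [0.06, -0.8, 0], 0.3], [[0.08, -0.03, 0], [0.06, -0.8, 0], 0.3], [[0.08, -0.03, 0], [0.06, -0.8, 0], 0.3], [[0.08, -0.03, 0], [0.06, -0.8, 0], 0.3]]}}

```text
t: 13.3
eef_pos: [0.3845, -0.1552, 0.2097]
ee_rot: [0.956, -0.23, 0.177, 0.044]
wrist_force: [8.5, -5.4, -2.9]
finger_gap: 0.0391
```

```bash
python3 -c "
from h import *
go(18,-3,1); knob()"
```

```text
t 13.30 theta 20.99 yaw_err -0.24 roll 0.21 | corner u-P -3.1 v -0.7 h 2.5 | knob u-W -1.1 h 23.9 | Fu 10.1 Fv -1.0 Fz -2.9 gap 39.1 T [-0.84 -1.26 -0.07] G [ 0.4387 -0.1836  0.05  ]
shift cm [1.02 0.03 0.32] rot deg [ 0.31 -2.98 -0.23]
c 6.7 -> plate N 11.0; underside at wall h 24.0
knob [419.6 254.1] [420.1 252.4] 83 err u -3.5 v -0.4
```

>>> {"name": "play_rows", "arguments": {"targets": [[[0.14, -0.03, 0.06], [0.06, -0.9, 0], 0.3], [[0.15, -0.03, 0.06], [0.06, -0.9, 0], 0.3], [[0.15, -0.03, 0.06], [0.06, -0.9, 0], 0.3], [[0.15, -0.03, 0.06], [0.06, -0.9, 0], 0.3]]}}

```text
t: 13.68
eef_pos: [0.3932, -0.1596, 0.2116]
ee_rot: [0.96, -0.232, 0.153, 0.039]
wrist_force: [7.6, -5.0, -1.8]
finger_gap: 0.0396
```

```bash
python3 -c "
from h import *
go(14,-4,1); knob()
import cv2
t=eyes.capture('top');o=proj(t,[.445,-.185,.03])[0].astype(int)-[28,35]
d=eyes.capture('side');p=proj(d,[.445,-.185,.03])[0].astype(int)-[28,35]
f=lambda t,o:cv2.resize(t['pixels'][o[1]:o[1]+70,o[0]:o[0]+57,::-1],None,fx=7,fy=7,interpolation=cv2.INTER_CUBIC)
cv2.imwrite('pics/in2.png',np.hstack([f(d,p),f(t,o)]))
"
```

```text
t 13.68 theta 18.18 yaw_err -0.35 roll 0.20 | corner u-P -3.2 v -0.7 h 2.5 | knob u-W -0.2 h 21.2 | Fu 9.0 Fv -1.1 Fz -1.8 gap 39.6 T [-0.8  -1.22  0.01] G [ 0.4404 -0.1845  0.0492]
shift cm [1.36 0.02 0.39] rot deg [ 0.31 -4.18 -0.34]
c 6.2 -> plate N 10.4; underside at wall h 21.0
knob [419.4 253. ] [420.4 251.4] 96 err u -3.8 v 0.7
```

View pics/in2.png

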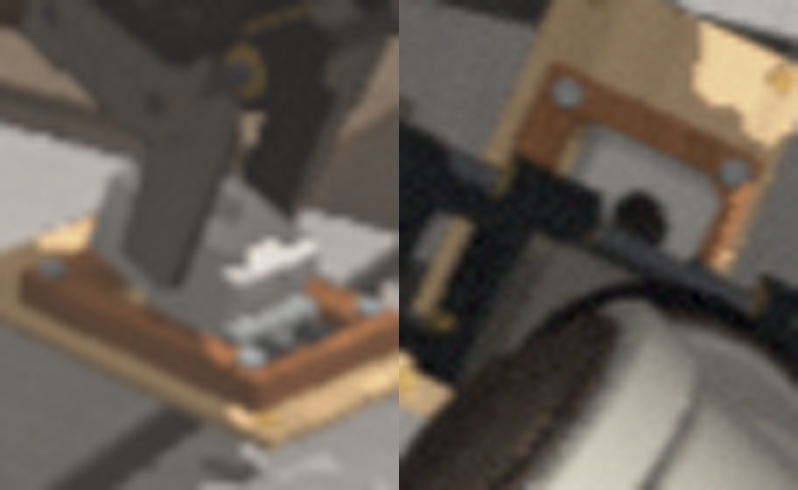

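>>> {"name": "play_rows", "arguments": {"targets": [[[0.12, -0.02, 0.06], [0.06, -0.9, 0.06], 0.3], [[0.12, -0.02, 0.06], [0.06, -0.9, 0.06], 0.3], [[0.13, -0.02, 0.06], [0.06, -0.9, 0.06], 0.3], [[0.13, -0.02, 0.06], [0.06, -0.9, 0.06], 0.3]]}}

```text
t: 14.17
eef_pos: [0.4011, -0.1639, 0.2131]
ee_rot: [0.963, -0.235, 0.131, 0.033]
wrist_force: [9.2, -4.3, -1.8]
finger_gap: 0.0393
```

```bash
python3 -c "
from h import *
go(11,-5,1)
"
```

```text
t 14.17 theta 15.52 yaw_err -0.66 roll 0.10 | corner u-P -3.7 v -0.6 h 2.5 | knob u-W 0.1 h 18.6 | Fu 10.2 Fv 0.3 Fz -1.8 gap 39.3 T [-0.82 -1.39  0.12] G [ 0.4416 -0.1852  0.0483]
shift cm [ 1.43 -0.01  0.41] rot deg [ 0.25 -4.51 -0.65]
c 6.1 -> plate N 10.3; underside at wall h 18.3
```

>>> {"name": "play_rows", "arguments": {"targets": [[[0.08, -0.02, 0.12], [0.06, -0.8, -0.15], 0.3], [[0.08, -0.02, 0.12], [0.06, -0.8, -0.15], 0.3], [[0.08, -0.02, 0.12], [0.06, -0.8, -0.15], 0.3]]}}

```text
t: 14.42
eef_pos: [0.4074, -0.1672, 0.2134]
ee_rot: [0.965, -0.232, 0.118, 0.03]
wrist_force: [7.6, -3.2, 4.0]
finger_gap: 0.0398
```

```bash
python3 -c "
from h import *
go(11,-5,1)
"
```

```text
t 14.42 theta 13.92 yaw_err -0.24 roll 0.16 | corner u-P -2.3 v -0.7 h 2.1 | knob u-W 1.9 h 16.6 | Fu 8.2 Fv 0.6 Fz 4.0 gap 39.8 T [-0.58 -1.21  0.02] G [ 0.4438 -0.1863  0.0474]
shift cm [ 0.75 -0.01  0.23] rot deg [ 0.22 -2.92 -0.23]
c 4.5 -> plate N 8.4; underside at wall h 15.9
```

>>> {"name": "play_rows", "arguments": {"targets": [[[-0.2, -0.02, -0.02], [0.06, 0, -0.05], 0.3], [[-0.22, -0.02, -0.04], [0.06, 0, -0.05], 0.3], [[-0.22, -0.02, -0.04], [0.06, 0, 0], 0.3]]}}

```text
t: 14.67
eef_pos: [0.4036, -0.1653, 0.2137]
ee_rot: [0.965, -0.231, 0.122, 0.031]
wrist_force: [8.4, -5.9, -4.9]
finger_gap: 0.0396
```

```bash
python3 -c "
from h import *
go(11,-5,1)
"
```

```text
t 14.67 theta 14.48 yaw_err -0.14 roll 0.14 | corner u-P -4.6 v -0.6 h 2.6 | knob u-W -0.5 h 17.6 | Fu 10.1 Fv -1.5 Fz -4.9 gap 39.6 T [-0.97 -1.4   0.01] G [ 0.4415 -0.185   0.0481]
shift cm [ 1.15 -0.01  0.37] rot deg [ 0.17 -3.48 -0.14]
c 6.7 -> plate N 11.0; underside at wall h 17.6
```

>>> {"name": "play_rows", "arguments": {"targets": [[[-0.1, -0.02, 0.02], [0.06, -0.5, 0], 0.3], [[-0.08, -0.02, 0.03], [0.06, -0.5, 0], 0.3], [[-0.08, -0.02, 0.04], [0.06, -0.5, 0], 0.3], [[-0.08, -0.02, 0.05], [0.06, -0.5, 0], 0.3]]}}

```text
t: 15.0
eef_pos: [0.4045, -0.166, 0.2139]
ee_rot: [0.965, -0.233, 0.116, 0.029]
wrist_force: [11.4, -5.4, -2.9]
finger_gap: 0.0395
```

```bash
python3 -c "
from h import *
go(11,-5,1)
"
```

```text
t 15.00 theta 13.75 yaw_err -0.30 roll 0.08 | corner u-P -6.1 v -0.7 h 2.6 | knob u-W -1.8 h 16.9 | Fu 12.7 Fv 0.3 Fz -2.9 gap 39.5 T [-0.84 -1.81  0.06] G [ 0.4405 -0.1847  0.0478]
shift cm [ 1.05 -0.03  0.35] rot deg [ 0.14 -2.75 -0.3 ]
c 8.1 -> plate N 12.7; underside at wall h 17.1
```

>>> {"name": "play_rows", "arguments": {"targets": [[[0.0, -0.02, 0.08], [0.06, -0.7, -0.06], 0.3], [[0.02, -0.02, 0.08], [0.06, -0.7, -0.06], 0.3], [[0.02, -0.02, 0.08], [0.06, -0.7, -0.06], 0.3], [[0.02, -0.02, 0.08], [0.06, -0.7, -0.06], 0.3]]}}

```text
t: 15.33
eef_pos: [0.4101, -0.169, 0.2141]
ee_rot: [0.967, -0.232, 0.104, 0.025]
wrist_force: [9.2, -5.2, -1.4]
finger_gap: 0.0393
```

```bash
python3 -c "
from h import *
go(9,-5,1)
"
```

```text
t 15.33 theta 12.27 yaw_err -0.21 roll 0.05 | corner u-P -5.0 v -0.7 h 2.4 | knob u-W -0.4 h 15.2 | Fu 10.6 Fv -0.5 Fz -1.4 gap 39.3 T [-0.77 -1.58  0.01] G [ 0.4424 -0.1856  0.047 ]
shift cm [ 1.13 -0.05  0.34] rot deg [ 0.09 -3.27 -0.21]
c 6.8 -> plate N 11.1; underside at wall h 15.1
```

>>> {"name": "play_rows", "arguments": {"targets": [[[0.05, -0.02, 0.09], [0.06, -1, -0.06], 0.3], [[0.05, -0.02, 0.09], [0.06, -1, -0.06], 0.3], [[0.05, -0.02, 0.09], [0.06, -1, -0.06], 0.3], [[0.05, -0.02, 0.09], [0.06, -1, -0.06], 0.3]]}}

```text
t: 15.67
eef_pos: [0.4174, -0.1728, 0.2145]
ee_rot: [0.969, -0.232, 0.081, 0.02]
wrist_force: [11.0, -4.3, -2.2]
finger_gap: 0.0394
```

```bash
python3 -c "
from h import *
go(9,-5,1)
"
```

```text
t 15.67 theta 9.60 yaw_err -0.11 roll 0.01 | corner u-P -6.4 v -0.6 h 2.4 | knob u-W -1.2 h 12.4 | Fu 11.7 Fv 1.1 Fz -2.2 gap 39.4 T [-0.83 -1.78  0.01] G [ 0.4428 -0.1858  0.0459]
shift cm [ 0.33 -0.06  0.19] rot deg [ 0.03 -0.6  -0.11]
c 7.5 -> plate N 12.1; underside at wall h 12.5
```

>>> {"name": "play_rows", "arguments": {"targets": [[[0.05, -0.02, 0.1], [0.06, -1, -0.03], 0.3], [[0.06, -0.02, 0.11], [0.06, -1, -0.03], 0.3], [[0.06, -0.02, 0.11], [0.06, -1, -0.03], 0.3]]}}

```text
t: 15.92
eef_pos: [0.4234, -0.1761, 0.2145]
ee_rot: [0.97, -0.232, 0.065, 0.015]
wrist_force: [9.9, -4.5, -1.3]
finger_gap: 0.0395
```

```bash
python3 -c "
from h import *
go(6,-6,1)
"
```

```text
t 15.92 theta 7.68 yaw_err -0.13 roll -0.03 | corner u-P -6.4 v -0.6 h 2.3 | knob u-W -1.0 h 10.3 | Fu 10.8 Fv 0.4 Fz -1.3 gap 39.5 T [-0.82 -1.73 -0.  ] G [ 0.4438 -0.1863  0.045 ]
shift cm [ 0.63 -0.08  0.23] rot deg [-0.01 -1.68 -0.13]
c 7.2 -> plate N 11.7; underside at wall h 10.3
```

>>> {"name": "play_rows", "arguments": {"targets": [[[0.02, 0, 0.11], [0, -1, -0.03], 0.3], [[0.03, 0, 0.11], [0, -1, -0.03], 0.3], [[0.03, 0, 0.12], [0, -1, -0.03], 0.3]]}}

```text
t: 16.17
eef_pos: [0.4289, -0.1789, 0.2143]
ee_rot: [0.971, -0.233, 0.049, 0.012]
wrist_force: [12.0, -2.9, 0.0]
finger_gap: 0.0395
```

```bash
python3 -c "
from h import *
go(4,-6,1); knob()
"
```

```text
t 16.17 theta 5.81 yaw_err -0.20 roll -0.03 | corner u-P -7.0 v -0.7 h 2.3 | knob u-W -1.3 h 8.4 | Fu 12.0 Fv 2.8 Fz 0.0 gap 39.5 T [-0.58 -1.98  0.02] G [ 0.4444 -0.1867  0.0442]
shift cm [ 0.73 -0.08  0.24] rot deg [-0.02 -1.81 -0.2 ]
c 7.4 -> plate N 11.8; underside at wall h 8.4
knob [417.6 246.3] [420.9 248.9] 45 err u 1.9 v 8.2
```

>>> {"name": "play_rows", "arguments": {"targets": [[[0.04, -0.02, 0.11], [0, -1, -0.06], 0.3], [[0.05, -0.02, 0.11], [0, -1, -0.06], 0.3], [[0.05, -0.02, 0.11], [0, -1, -0.06], 0.3]]}}

```text
t: 16.47
eef_pos: [0.4348, -0.1816, 0.2139]
ee_rot: [0.972, -0.233, 0.033, 0.008]
wrist_force: [11.0, -2.8, -0.6]
finger_gap: 0.0392
```

```bash
python3 -c "
from h import *
go(3,-6,1)
"
```

```text
t 16.47 theta 3.91 yaw_err -0.13 roll 0.04 | corner u-P -7.3 v -0.6 h 2.3 | knob u-W -1.4 h 6.4 | Fu 11.1 Fv 2.5 Fz -0.6 gap 39.2 T [-0.72 -1.89 -0.01] G [ 0.4452 -0.187   0.0433]
shift cm [ 0.45 -0.05  0.19] rot deg [ 0.05 -0.91 -0.13]
c 7.3 -> plate N 11.8; underside at wall h 6.4
```

>>> {"name": "play_rows", "arguments": {"targets": [[[0.05, -0.02, 0.11], [0, -1, -0.06], 0.3], [[0.05, -0.02, 0.11], [0, -1, -0.06], 0.3], [[0.05, -0.02, 0.11], [0, -1, -0.06], 0.3], [[0.05, -0.02, 0.11], [0, -1, -0.06], 0.3]]}}

```text
t: 16.8
eef_pos: [0.4426, -0.1852, 0.213]
ee_rot: [0.973, -0.232, 0.012, 0.004]
wrist_force: [10.8, -4.3, -0.8]
finger_gap: 0.0394
```

```bash
python3 - <<'E'
from h import *
go(0,-6,0)
d=eyes.capture('side');t=eyes.capture('top')
def f(t):
    o=proj(t,[.445,-.185,.03])[0].astype(int)-[28,35]
    return cv2.resize(t['pixels'][o[1]:o[1]+70,o[0]:o[0]+57,::-1],None,fx=7,fy=7,interpolation=cv2.INTER_CUBIC)
cv2.imwrite('pics/in3.png',np.hstack([f(d),f(t)]))
E
```

```text
t 16.80 theta 1.39 yaw_err -0.04 roll 0.13 | corner u-P -7.7 v -0.7 h 2.3 | knob u-W -1.8 h 3.7 | Fu 11.6 Fv 1.0 Fz -0.8 gap 39.4 T [-0.83 -1.88  0.04] G [ 0.4462 -0.1874  0.042 ]
shift cm [ 0.66 -0.03  0.31] rot deg [ 0.13 -1.39 -0.04]
c 7.2 -> plate N 11.7; underside at wall h 3.8
```

View pics/in3.png

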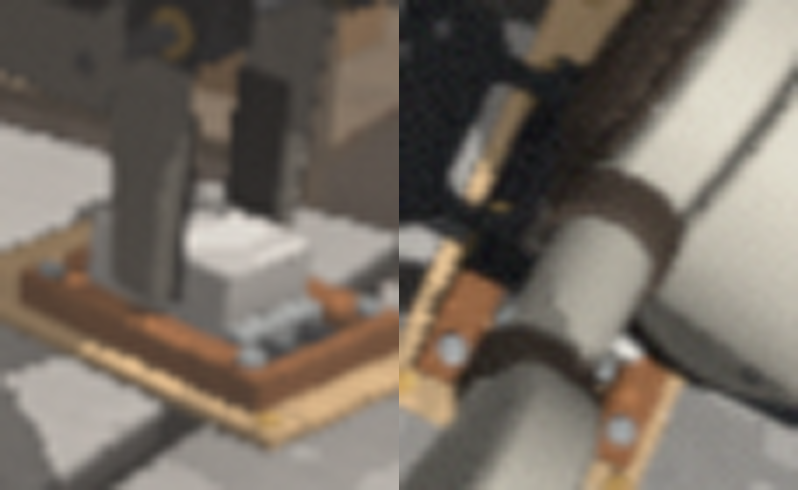

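>>> {"name": "play_rows", "arguments": {"targets": [[[0.1, -0.02, 0.15], [0, -1, 0], 0.3], [[0.12, -0.02, 0.18], [0, -1, 0], 0.3], [[0.12, -0.02, 0.2], [0, -1, 0], 0.3]]}}

```text
t: 17.15
eef_pos: [0.4501, -0.1888, 0.2112]
ee_rot: [0.973, -0.233, -0.005, 0.001]
wrist_force: [6.2, -1.4, 5.0]
finger_gap: 0.0395
```

```bash
python3 -c "
from h import *
go(0,-6,0)
"
```

```text
t 17.15 theta -0.56 yaw_err -0.12 roll 0.20 | corner u-P -6.5 v -0.7 h 1.5 | knob u-W -0.5 h 1.0 | Fu 6.2 Fv 1.5 Fz 5.0 gap 39.5 T [-0.33 -0.91  0.04] G [ 0.4483 -0.1885  0.0402]
shift cm [-0.15 -0.01  0.12] rot deg [ 0.2   0.56 -0.12]
c 5.5 -> plate N 9.6; underside at wall h 1.0
```

>>> {"name": "play_rows", "arguments": {"targets": [[[0.1, 0, 0.25], [0, -0.6, 0], 0.3], [[0.1, 0, 0.3], [0, -0.6, 0], 0.3], [[0.1, 0, 0.3], [0, -0.6, 0], 0.3]]}}

```text
t: 17.4
eef_pos: [0.455, -0.1912, 0.2097]
ee_rot: [0.972, -0.232, -0.02, -0.003]
wrist_force: [-4.4, 4.3, 27.1]
finger_gap: 0.0398
```

```bash
python3 -c "
from h import *
go(0,-6,0)
"
```

```text
t 17.40 theta -2.29 yaw_err -0.07 roll 0.22 | corner u-P -7.0 v -0.7 h 1.1 | knob u-W -1.1 h -1.3 | Fu -5.9 Fv 1.8 Fz 27.1 gap 39.8 T [ 0.58  0.52 -0.01] G [ 0.4487 -0.1887  0.0389]
shift cm [-0.71  0.    0.  ] rot deg [ 0.22  2.29 -0.06]
c 5.7 -> plate N 9.8; underside at wall h -1.3
```

>>> {"name": "play_rows", "arguments": {"targets": [[[0, 0, -0.05], [0, 0, 0], 0.3], [[0, 0, 0], [0, 0, 0], 0.3]]}}

```text
t: 17.57
eef_pos: [0.4551, -0.1911, 0.2105]
ee_rot: [0.973, -0.232, -0.02, -0.003]
wrist_force: [4.1, -2.3, 2.2]
finger_gap: 0.0393
```

```bash
python3 -c "
from h import *
go(0,-6,0)
"
```

```text
t 17.57 theta -2.26 yaw_err -0.04 roll 0.23 | corner u-P -6.9 v -0.7 h 1.8 | knob u-W -1.0 h -0.5 | Fu 4.7 Fv -0.2 Fz 2.2 gap 39.3 T [-0.44 -0.82 -0.03] G [ 0.4488 -0.1887  0.0396]
shift cm [-0.7   0.01  0.08] rot deg [ 0.23  2.26 -0.04]
c 5.7 -> plate N 9.8; underside at wall h -0.5
```

>>> {"name": "play_rows", "arguments": {"targets": [[[0, 0, 0], [0, 0, 0], 0.6], [[0, 0, 0], [0, 0, 0], 0.6], [[0, 0, 0], [0, 0, 0], 0.6], [[0, 0, 0], [0, 0, 0], 0.6], [[0, 0, -1], [0, 0, 0], 0.6], [[0, 0, -1.5], [0, 0, 0], 0.6], [[0, 0, -2.5], [0, 0, 0], 0.6], [[0, 0, -3], [0, 0, 0], 0.6], [[0, 0, -3], [0, 0, 0], 0.6], [[0, 0, -2], [0, 0, 0], 0.6], [[0, 0, 0], [0, 0, 0], 0.6]]}}

```text
t: 18.48
eef_pos: [0.453, -0.1887, 0.3368]
ee_rot: [0.972, -0.231, -0.04, -0.009]
wrist_force: [-0.2, 0.6, -0.5]
finger_gap: 0.055
```

```bash
python3 - <<'E'
from h import *
cst()
d=eyes.capture('side');t=eyes.capture('top')
def f(t):
    o=proj(t,[.445,-.185,.03])[0].astype(int)-[28,35]
    return cv2.resize(t['pixels'][o[1]:o[1]+70,o[0]:o[0]+57,::-1],None,fx=7,fy=7,interpolation=cv2.INTER_CUBIC)
cv2.imwrite('pics/in4.png',np.hstack([f(d),f(t)]))
E
```

```text
t 18.48 theta -4.75 yaw_err 0.02 roll 0.05 | corner u-P -18.7 v 1.1 h 130.0 | knob u-W -12.9 h 125.1 | Fu -0.4 Fv 0.4 Fz -0.5 gap 55.0 T [-0.03  0.11  0.01] G [ 0.4403 -0.1824  0.1664]
```

View pics/in4.png

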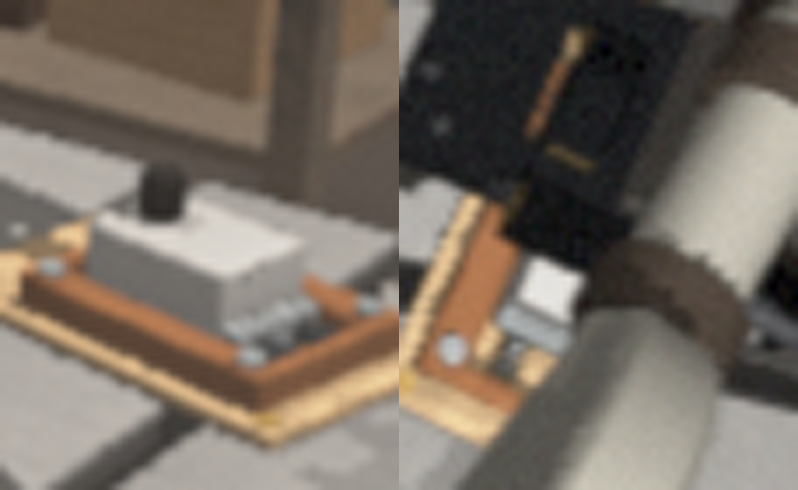

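```bash
cat >> h.py <<'E'
def tip(z):
    s,r,G=cst(); T=np.c_[U,-V,-Z]
    k=(P0+.0382)*U+V0*V+z*Z
    print("tip",(s["eef_pos"]+.19*r[:,2]-k).round(4),"shift cm",(r.T@(k+.19*Z-s["eef_pos"])*100).round(2),"rot",np.degrees(R.from_matrix(r.T@T).as_rotvec()).round(2))
E
python3 -c "
from h import *
tip(.075)"
```

```text
t 18.58 theta -5.04 yaw_err 0.02 roll -0.00 | corner u-P -20.8 v 1.4 h 126.4 | knob u-W -15.0 h 121.1 | Fu -0.1 Fv -0.2 Fz -0.7 gap 55.1 T [-0.05  0.14 -0.01] G [ 0.4386 -0.1813  0.1626]
tip [-0.0242  0.0139  0.0687] shift cm [1.71 0.14 6.67] rot [-0.    5.04  0.02]
```

>>> {"name": "play_rows", "arguments": {"targets": [[[0, 0, 0], [0, 2.5, 0], 0], [[0.5, 0.05, 0.5], [0, 2.5, 0], 0], [[0.5, 0.05, 1.5], [0, 0, 0], 0], [[0.5, 0.05, 1.5], [0, 0, 0], 0], [[0, 0, 1.5], [0, 0, 0], 0], [[0, 0, 1], [0, 0, 0], 0], [[0, 0, 0], [0, 0, 0], 0], [[0, 0, 0], [0, 0, 0], 0]], "squeeze": 10}}

```text
t: 19.25
eef_pos: [0.457, -0.1906, 0.2534]
ee_rot: [0.973, -0.232, -0.014, -0.006]
wrist_force: [0.8, 0.4, 0.5]
finger_gap: 0.004
```

```bash
python3 -c "
from h import *
tip(.055)"
```

```text
t 19.25 theta -1.75 yaw_err 0.02 roll -0.32 | corner u-P -3.7 v 2.5 h 44.4 | knob u-W 2.3 h 42.6 | Fu 0.5 Fv 0.7 Fz 0.5 gap 4.0 T [ 0.03  0.11 -0.01] G [ 0.4527 -0.1874  0.0825]
tip [-0.0092  0.0074  0.0085] shift cm [0.6  0.14 0.82] rot [-0.32  1.75  0.01]
```

>>> {"name": "play_rows", "arguments": {"targets": [[[0.25, 0.07, 0], [-0.2, 1, 0], 0], [[0.25, 0.07, 0.1], [0, 0.6, 0], 0], [[0.1, 0, 0.15], [0, 0, 0], 0], [[0, 0, 0.1], [0, 0, 0], 0], [[0, 0, 0], [0, 0, 0], 0], [[0, 0, 0], [0, 0, 0], 0]]}}

```text
t: 19.75
eef_pos: [0.4625, -0.1952, 0.2511]
ee_rot: [0.973, -0.232, 0.001, -0.0]
wrist_force: [-0.1, 0.2, -0.2]
finger_gap: 0.0006
```

```bash
python3 -c "
from h import *
tip(.052)"
```

```text
t 19.75 theta 0.14 yaw_err 0.02 roll -0.07 | corner u-P 10.0 v 0.1 h 41.0 | knob u-W 16.0 h 41.1 | Fu -0.2 Fv 0.2 Fz -0.2 gap 0.6 T [-0.    0.14 -0.  ] G [ 0.4629 -0.1952  0.0801]
tip [ 0.0016 -0.0007  0.0091] shift cm [-0.13 -0.02  0.91] rot [-0.07 -0.14  0.02]
```

Descend 9 mm gently, then press.

>>> {"name": "play_rows", "arguments": {"targets": [[[-0.1, 0, 0.2], [0, 0, 0], 0], [[0, 0, 0.2], [0, 0, 0], 0], [[0, 0, 0.15], [0, 0, 0], 0], [[0, 0, 0.1], [0, 0, 0], 0], [[0, 0, 0.1], [0, 0, 0], 0]]}}

```text
t: 20.17
eef_pos: [0.4619, -0.1949, 0.2439]
ee_rot: [0.973, -0.232, 0.002, 0.0]
wrist_force: [-0.0, 0.5, 0.0]
finger_gap: 0.0004
```

```bash
python3 -c "
from h import *
tip(.052)"
```

```text
t 20.17 theta 0.26 yaw_err 0.02 roll -0.05 | corner u-P 9.8 v -0.0 h 33.8 | knob u-W 15.8 h 34.0 | Fu -0.2 Fv 0.4 Fz 0.0 gap 0.4 T [0.   0.18 0.04] G [ 0.4626 -0.1951  0.0729]
tip [ 0.0013 -0.0007  0.0019] shift cm [-0.06 -0.02  0.19] rot [-0.05 -0.26  0.02]
```

>>> {"name": "play_rows", "arguments": {"targets": [[[0, 0, 0.1], [0, 0, 0], 0], [[0, 0, 0.12], [0, 0, 0], 0], [[0, 0, 0.15], [0, 0, 0], 0]]}}

```text
t: 20.42
eef_pos: [0.4624, -0.1952, 0.2428]
ee_rot: [0.973, -0.231, 0.002, 0.0]
wrist_force: [-6.6, 4.2, 18.5]
finger_gap: 0.0002
```

```bash
python3 -c "
from h import *
tip(.052)"
```

```text
t 20.42 theta 0.18 yaw_err 0.05 roll -0.04 | corner u-P 10.1 v -0.1 h 32.7 | knob u-W 16.1 h 32.9 | Fu -7.8 Fv 0.7 Fz 18.5 gap 0.2 T [ 0.82  1.52 -0.01] G [ 0.4629 -0.1953  0.0718]
tip [ 0.0016 -0.0009  0.0008] shift cm [-0.12 -0.02  0.08] rot [-0.04 -0.18  0.05]
```

>>> {"name": "play_rows", "arguments": {"targets": [[[0, 0, -0.5], [0, 0, 0], 0], [[0, 0, -1.5], [0, 0, 0], 0], [[0, 0, -3], [0, 0, 0], 0], [[0, 0, -4], [0, 0, 0], 0], [[0, 0, -4], [0, 0, 0], 0], [[-3, 0, -2], [0, 0, 0], 0], [[-4, 0, 0], [0, 0, 0], 0], [[-4, 0, 0], [0, 0, 0], 0], [[0, 4, 0], [0, 0, 0], 0], [[0, 4, 0], [0, 0, 0], 0], [[0, 4, 0], [0, 0, 0], 0], [[0, 4, 0], [0, 0, 0], 0]]}}

```text
t: 21.42
eef_pos: [0.2873, -0.2829, 0.4019]
ee_rot: [0.975, -0.223, 0.005, 0.002]
wrist_force: [0.2, -0.3, 0.3]
finger_gap: 0.0003
```

```bash
python3 - <<'E'
from h import *
cst()
d=eyes.capture('side');t=eyes.capture('top')
def f(t):
    o=proj(t,[.445,-.185,.03])[0].astype(int)-[28,35]
    return cv2.resize(t['pixels'][o[1]:o[1]+70,o[0]:o[0]+57,::-1],None,fx=7,fy=7,interpolation=cv2.INTER_CUBIC)
cv2.imwrite('pics/end.png',np.hstack([f(d),f(t)]))
a=cv2.imread('pics/top0.png').astype(int); b=t['pixels'][:,:,::-1].astype(int)
m=(abs(a-b).max(2)>60).astype(np.uint8); n,l,s,c=cv2.connectedComponentsWithStats(m)
print([(s[i].tolist()) for i in range(1,n) if s[i,4]>15])
E
```

```text
t 21.42 theta 0.61 yaw_err 0.98 roll 0.05 | corner u-P -105.2 v -158.1 h 191.6 | knob u-W -99.2 h 192.2 | Fu 0.3 Fv -0.1 Fz 0.3 gap 0.3 T [-0.    0.14  0.02] G [ 0.2888 -0.2838  0.2309]
[[393, 176, 86, 56, 1884], [280, 211, 18, 6, 62], [242, 212, 12, 6, 47], [230, 214, 34, 11, 106], [299, 214, 6, 5, 22], [348, 215, 78, 59, 1297], [279, 220, 7, 9, 49], [420, 225, 48, 50, 839], [274, 228, 28, 10, 134], [394, 232, 38, 40, 678], [330, 235, 14, 10, 77], [209, 238, 11, 7, 27], [227, 240, 52, 38, 843], [214, 243, 29, 22, 393], [271, 251, 113, 43, 2251], [468, 316, 109, 84, 3662], [621, 337, 19, 20, 248], [563, 347, 51, 53, 1173], [632, 365, 8, 7, 21], [209, 367, 63, 33, 776], [558, 373, 5, 7, 17], [609, 380, 31, 20, 400]]
```

View pics/end.png

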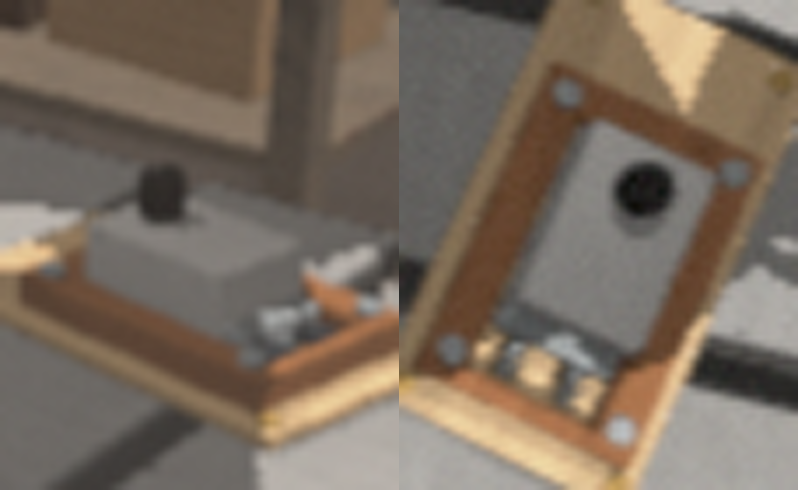

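```bash
sed -i 's/def tip(z):/def tip(z,du=.0382):/; s/(P0+.0382)\*U/(P0+du)*U/' h.py; python3 -c "
from h import *
tip(.055,.009)"
```

```text
t 21.52 theta 0.54 yaw_err 0.49 roll 0.12 | corner u-P -105.1 v -161.3 h 191.6 | knob u-W -99.1 h 192.2 | Fu 1.1 Fv -0.4 Fz -0.2 gap 0.6 T [0.08 0.18 0.02] G [ 0.2874 -0.2869  0.2309]
tip [-0.1478 -0.1057  0.1569] shift cm [  8.6  -16.02  15.74] rot [ 0.12 -0.54  0.49]
```

>>> {"name": "play_rows", "arguments": {"targets": [[[1.6, -3, 0], [0, 0, 0.3], 0], [[1.6, -3, 0], [0, 0, 0.2], 0], [[1.6, -3, 0], [0, -0.3, 0], 0], [[1.6, -3, 0], [0, -0.2, 0], 0], [[1.6, -3, 0], [0, 0, 0], 0], [[0, 0, 3], [0, 0, 0], 0], [[0, 0, 3.5], [0, 0, 0], 0], [[0, 0, 3.5], [0, 0, 0], 0], [[0, 0, 2], [0, 0, 0], 0], [[0, 0, 1], [0, 0, 0], 0], [[0, 0, 0], [0, 0, 0], 0], [[0, 0, 0], [0, 0, 0], 0]]}}

```text
t: 22.52
eef_pos: [0.4342, -0.1786, 0.2685]
ee_rot: [0.972, -0.234, 0.003, 0.001]
wrist_force: [0.2, 0.4, 0.8]
finger_gap: 0.0005
```

```bash
python3 -c "
from h import *
tip(.036,.009)"
```

```text
t 22.52 theta 0.32 yaw_err -0.23 roll 0.04 | corner u-P -22.0 v 1.8 h 58.4 | knob u-W -16.0 h 58.7 | Fu 0.0 Fv 0.4 Fz 0.8 gap 0.5 T [-0.01  0.08 -0.05] G [ 0.435  -0.1792  0.0975]
tip [-0.0002  0.0021  0.0425] shift cm [0.2  0.18 4.26] rot [ 0.04 -0.32 -0.23]
```

>>> {"name": "play_rows", "arguments": {"targets": [[[0.1, 0.1, 0.5], [0, -0.2, 0], 0], [[0, 0.05, 1], [0, 0, 0], 0], [[0, 0, 1], [0, 0, 0], 0], [[0, 0, 0.6], [0, 0, 0], 0], [[0, 0, 0.4], [0, 0, 0], 0], [[0, 0, 0], [0, 0, 0], 0], [[0, 0, 0], [0, 0, 0], 0]]}}

```text
t: 23.1
eef_pos: [0.4362, -0.1813, 0.2338]
ee_rot: [0.972, -0.234, 0.004, 0.002]
wrist_force: [-0.2, -0.4, 1.0]
finger_gap: 0.0004
```

```bash
python3 -c "
from h import *
tip(.036,.009)"
```

```text
t 23.10 theta 0.50 yaw_err -0.23 roll 0.10 | corner u-P -18.4 v 0.2 h 23.5 | knob u-W -12.4 h 24.1 | Fu 0.0 Fv -0.4 Fz 1.0 gap 0.4 T [0.01 0.16 0.06] G [ 0.4374 -0.1822  0.0628]
tip [ 0.0022 -0.001   0.0078] shift cm [-0.09  0.04  0.78] rot [ 0.1  -0.5  -0.23]
```

>>> {"name": "play_rows", "arguments": {"targets": [[[0, 0, 0.2], [0, -0.2, 0], 0], [[0, 0, 0.2], [0, 0, 0], 0], [[0, 0, 0.15], [0, 0, 0], 0], [[0, 0, 0.1], [0, 0, 0], 0], [[0, 0, 0.1], [0, 0, 0], 0], [[0, 0, 0.12], [0, 0, 0], 0]]}}

```text
t: 23.6
eef_pos: [0.4367, -0.1817, 0.2264]
ee_rot: [0.972, -0.234, 0.002, 0.002]
wrist_force: [-6.9, 4.5, 18.1]
finger_gap: 0.0005
```

```bash
python3 -c "
from h import *
tip(.036,.009)"
```

```text
t 23.60 theta 0.28 yaw_err -0.23 roll 0.12 | corner u-P -18.6 v -0.1 h 16.3 | knob u-W -12.6 h 16.5 | Fu -8.2 Fv 0.9 Fz 18.1 gap 0.5 T [0.75 1.3  0.02] G [ 0.4373 -0.1824  0.0554]
tip [ 0.002  -0.0012  0.0004] shift cm [-0.14  0.02  0.04] rot [ 0.12 -0.28 -0.23]
```

>>> {"name": "play_rows", "arguments": {"targets": [[[0, 0, -0.5], [0, 0, 0], 0], [[0, 0, -1.5], [0, 0, 0], 0], [[0, 0, -1.2], [0, 0, 0], 0], [[0, 0, 0], [0, 0, 0], 0], [[1, 0, 0], [0, 0, 0.2], 0], [[1, 0, 0], [0, 0, 0], 0], [[0.6, 0, 0], [0, 0, 0], 0], [[0, 0, 0], [0, 0, 0], 0], [[0, 0, 0], [0, 0, 0], 0]]}}

```text
t: 24.35
eef_pos: [0.4604, -0.1936, 0.2589]
ee_rot: [0.972, -0.235, 0.003, 0.002]
wrist_force: [-0.4, -0.0, 0.2]
finger_gap: 0.0007
```

```bash
python3 -c "
from h import *
tip(.052)"
```

```text
t 24.35 theta 0.34 yaw_err -0.43 roll 0.12 | corner u-P 8.1 v 0.0 h 48.7 | knob u-W 14.1 h 49.0 | Fu -0.3 Fv -0.2 Fz 0.2 gap 0.7 T [0.07 0.13 0.06] G [ 0.4611 -0.1944  0.0879]
tip [-0.0002 -0.0001  0.0169] shift cm [0.12 0.02 1.69] rot [ 0.12 -0.34 -0.43]
```

>>> {"name": "play_rows", "arguments": {"targets": [[[0, 0, 0.4], [0, -0.2, -0.3], 0], [[0, 0, 0.4], [0, 0, 0], 0], [[0, 0, 0.3], [0, 0, 0], 0], [[0, 0, 0.2], [0, 0, 0], 0], [[0, 0, 0.1], [0, 0, 0], 0], [[0, 0, 0.1], [0, 0, 0], 0], [[0, 0, 0.1], [0, 0, 0], 0], [[0, 0, 0.1], [0, 0, 0], 0], [[0, 0, 0.1], [0, 0, 0], 0], [[0, 0, 0.1], [0, 0, 0], 0]]}}

```text
t: 25.18
eef_pos: [0.4596, -0.193, 0.2426]
ee_rot: [0.973, -0.232, -0.002, 0.001]
wrist_force: [-3.4, 2.1, 9.7]
finger_gap: 0.0005
```

```bash
python3 -c "
from h import *
tip(.052)"
```

```text
t 25.18 theta -0.18 yaw_err -0.03 roll 0.12 | corner u-P 5.4 v 0.1 h 32.7 | knob u-W 11.4 h 32.6 | Fu -3.9 Fv 0.3 Fz 9.7 gap 0.5 T [ 0.47  0.74 -0.03] G [ 0.459  -0.1931  0.0716]
tip [-0.0025  0.0013  0.0006] shift cm [0.22 0.05 0.06] rot [ 0.12  0.18 -0.03]
```

>>> {"name": "play_rows", "arguments": {"targets": [[[0, 0, -0.5], [0, 0, 0], 0], [[0, 0, -1.5], [0, 0, 0], 0], [[0, 0, -3], [0, 0, 0], 0], [[0, 0, -4], [0, 0, 0], 0], [[0, 0, -4], [0, 0, 0], 0], [[0, 0, -1], [0, 0, 0], 0], [[0, 0, 0], [0, 0, 0], 0], [[0, 0, 0], [0, 0, 0], 0]]}}

```text
t: 25.85
eef_pos: [0.4589, -0.1921, 0.3874]
ee_rot: [0.973, -0.232, -0.004, -0.0]
wrist_force: [-0.1, 0.1, -0.6]
finger_gap: 0.0007
```

```bash
python3 -c "
from h import *
cst(); d0=cv2.imread('pics/side0.png').astype(int)
d=eyes.capture('side')['pixels'][:,:,::-1]
for q in ('ring','pencil','tape','offcut_a','hexkey','sander'):
    for c in ['side']:
        r=silhouettes(c,q); print(q,[(x['conf'],x['position']) for x in r[:1]])
b=silhouettes('side','block'); print([(x['conf'],x['position']) for x in b[:2]])
print(bot.close_job())"
```

```text
t 25.85 theta -0.41 yaw_err -0.04 roll 0.08 | corner u-P 3.4 v 0.7 h 177.7 | knob u-W 9.4 h 177.2 | Fu -0.1 Fv 0.1 Fz -0.6 gap 0.7 T [ 0.04  0.19 -0.03] G [ 0.4577 -0.1917  0.2164]
ring [(0.89, [393.2, 202.5])]
pencil [(0.83, [368.2, 248.5])]
tape [(0.64, [218.2, 205.6])]
offcut_a [(0.8, [262.5, 231.6])]
hexkey [(0.73, [337.7, 187.2])]
sander [(0.67, [335.9, 140.2])]
[(0.77, [394.9, 157.5])]
the job is handed in; nothing more can be done
None
```

The block is in its pocket with the plain end against the sprung plate and the knob end down inside the fixed wall. It is released, the gripper is clear, and I handed the job in at about 26 s.

- **Insertion:** I carried it over at about 27° of tilt, felt the plate at about 3 N, pushed it back and rocked the knob end down. The push along the board peaked at 12.7 N. That is an estimated 8 mm of plate travel, short of the 10 mm stop.
- **Order:** After the plate was first touched, the plain end came off it briefly (force down to 2.6 N) before I pushed in again. The measured tilt was about 23° then, slightly under your 24°; the underside was still about 25 mm above the pocket floor at the wall. The block probably turned 2–3° in the fingers.
- **Seating:** The seating push while gripped reached 27 N. Two test presses with the closed fingers read about 18 N, one on the knob and one near the plain end. All three are above the 10–15 N you advised. A last press on the knob read 9.7 N.
- **Flatness:** Under those presses the fingertips stopped 0.4 mm (plain end) and 0.6–0.8 mm (knob) above the nominal home heights. I took that as flat within measuring error. The last pictures also show it level, with the knob end at the wall and the plate against the plain end.
- **Other things:** Wrist force was near zero at hand-in. The final detector pass found the ring, pencil, tape measure, pine offcut, hex key and sanding block, but I did not compare their positions with the start, and I did not check the brown offcut. The arm did not contact anything I know of other than the block, its nest and the table.

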